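# Seat the burr in the frit mill and lock it with the keeper

### The arm

A 7-joint arm with a two-finger parallel gripper is mounted at the origin on a cart in front of the work surface, level with it; the furniture and walls round the work are solid. World frame = base frame: x ahead of the robot, y to its left, z up, the work surface at z = 0. Lengths are in m, angles in rad, forces in N, time in s.
With the tool pointing down it reaches from about 0.35 to 0.9 m from the base axis. Payload 19.9 kg.
Tool frame: the origin (TCP) lies between the finger pads; the fingertips stand 19 mm ahead of it and the grasp point (between the pads) is the TCP; z points along the fingers, y is the direction in which the jaws open and shut (so a half turn about z gives the same grasp; the last joint's range is limited). The gripper opens to 94 mm and grips with 3 to 60 N. Pads are 16 mm wide; open, the fingers measure 119 mm over their backs; the gripper's body (75 mm by 177 mm) begins 78 mm behind the grasp point.
Start: joints at [1.091, 0.417, -0.01, 1.614, 0.005, 1.111, -0.053], TCP at [0.265, -0.566, 0.224] pointing down, gripper open.
Joint ranges: [-2.81, 2.81], [-0.39, 2.02], [-1.27, 1.25], [0.06, 2.57], [-1.19, 4.33], [0.19, 2], [-2.82, 2.82]. Speed limits (rad/s): [1.89, 1.89, 2.39, 2.39, 3.01, 3.01, 3.01].

### API

Orientations are given as a 3x3 rotation matrix whose columns are the frame's x, y, z axes.
In Python, from rig import robot gives the robot as it stands. Calls block until the motion is done:
- robot.move_ptp(position, orientation): joint-space move of the TCP to a pose.
- robot.move_linear(position, velocity=0.15, frame=None, threshold=None): straight line of the TCP; frame=None keeps the orientation; velocity is the mean speed in m/s. With threshold (N) it stops when the force on the tool has changed by that much, and returns True; else False.
- robot.goto_joints(angles): joint-space move.
- robot.gripper_to(opening): finger opening in m; the grip force is fixed at half the most; returns when the fingers have stopped.
- robot.pause(seconds).
- robot.ik(position, orientation): joint angles nearest the present ones, or None.
- robot.get_state(): the state.
- robot.grab_frame(name): name is "side" or "top"; returns the picture (384x512x3 uint8, red, green, blue); there is no depth.
- robot.camera_info(name): a dict with "fx", "fy", "cx", "cy" (pixels), "dist" ([k1, k2, p1, p2, k3] as OpenCV has them; the pictures are not rectified), "rvec" (rotation vector, rad) and "tvec" (3), from world to camera coordinates, as OpenCV has them. Camera axes: x right, y down, z forward; pixel columns grow to the right and rows downward; lengths in m; the calibration is good to about 2 mm. A picture is of the moment at which its call begins. camera_info takes no time and is no camera call.
A pose or a line that the arm cannot do raises robot.PlanningError and nothing moves.
- robot.sign_off(): hands the job in, once; it reports no verdict.
The state is a dict: "time": time; "qpos": joint angles; "joint_vel": joint speeds; "effort": joint torques, N m; "ee_pos": TCP position; "tool_rot": TCP orientation; "force": force on the tool from outside, world axes, zero at the start; "moment": the same for the moment, N m; "opening": finger opening in m.
Only numpy, scipy, OpenCV 4.12 (cv2) and the standard library are available. Lean on these libraries where they do the work, as an engineer would, in place of code of your own. Each camera call takes 0.05 s, during which the arm holds its last target.

### The job

Fit the grinding burr into the bench frit mill: lift it out of its wooden rest, lower it upright into the mill's bore and, pressing only lightly, turn it until its square tang drops into the hidden driver and the flange sits flush on the housing; never force it or twist on once it has caught. Then slide the forked keeper fully home over the flange to lock the burr in, let go, and leave the things standing around where they are.

Things in the scene. Friction and masses are not known exactly. Their poses are not given: they have to be found in the camera images.
- burr_grip (a point): Centre of the black wing grip on top of the grinding burr (loose, 0.2 to 0.33 kg). Wing: 26 mm along this point's x, 12 mm thick along y, 26 mm tall along z (burr's axis, up); grasp it across the 12 mm. Below it a 16 mm round stem, 14 mm long, stands on the flange. At the start the burr stands in a wooden rest (76 x 76 x 45 mm high, 33 mm round hole, 40 mm deep), flange on its top.
- burr_flange (a point): Centre of the underside of the burr's steel flange, 33 mm below burr_grip; axes as burr_grip. Flange 44 mm in diameter, 6 mm thick. Below it a round pilot 30 mm in diameter, 20 mm long, and below that the square tang.
- burr_foot (a point): Centre of the foot of the burr's square tang, 36 mm below burr_flange. Tang 18 x 18 mm, 16 mm long, its sides parallel to the x and y of burr_grip.
- mill_mouth (a point): Centre of the mouth of the mill's bore, level with the flat top of its housing, 62 mm above the worktop. z up, x from the keeper's handle toward the bore. Round bore 32 mm in diameter with a 3 mm chamfer, so the pilot has 1 mm clearance all round. Seated: burr_flange at this point, burr_grip 33 mm above it. Over 40 N of pressing or twisting between burr and mill damages the burr.
- mill_bore (a point): Point on the bore's axis 22.5 mm below the mouth. The driver, a steel plate with a 20 mm square hole, has its face here or up to 6 mm lower (varies, not measured): the tang meets it with the flange 7 to 14 mm above the housing. Its angle is random and not measured; all four ways round fit, within about 6 degrees, so a quarter turn always meets it.
- mill: Bench frit mill, fixed; origin on the worktop under the bore, axes as mill_mouth; housing 100 x 100 mm, motor at +x, keeper's table reaching to x = -116 mm. Its driver is sprung: 2 to 3 N to start, 2 N more per mm, rigid after 4 mm; turning it takes 0.8 N m. When the tang is in line the driver snaps up round it, the push fades and the burr can sink until flush.
- keeper_handle (a point): Centre of the keeper's black upright handle: 10 mm along x (sliding direction), 14 mm along y, 31 mm tall; the plate under it lies 14.5 mm below this point. The keeper is a steel fork sliding along +x of mill_mouth, 7.5 to 12.5 mm above the housing; its 20 mm gap passes round the stem, its tines over the flange only if that is flush. Handle 100 mm from the bore's axis when open, 52 mm when home.
- keeper (a joint): Travel of the keeper in m: 0 fully open, 0.048 fully home (end stop). About 1.5 N of sliding friction; it stays where it is left.
- foil_tape: Bystander: roll of dark tape lying flat, 55 mm across, 19 mm high; origin at the middle of its underside.
- frit_jar_1: Bystander: small jar of frit with black lid, 37 mm across, 48 mm high; origin at the middle of its underside.
- frit_jar_2: Bystander: small jar of frit with white lid, 37 mm across, 48 mm high; origin at the middle of its underside.
- amber_tile: Bystander: square piece of amber glass lying flat, 47 x 46 x 7 mm; origin at the middle of its underside.
Things that resemble listed ones, but are neither listed nor needed, are in the scene too. Of the things that look like the part that bears burr_grip, the smallest one is meant.

How it is judged:
By the outcome, as a careful person would: the job done as asked, in the order asked, and still so for the second after the job is handed in, with the robot touching nothing.
It also fails if it takes over 67 s, if anything falls off the work surface, if the arm or the gripper's body presses on something with over 40 N, if the wrist force passes 120 N, or if a joint passes its speed limit or range.

## Working session

There is one attempt and no reset: what is moved stays moved. The work goes in short steps, each a Python script; the robot and the scene stay as the last script left them, time stands still between calls to the robot, and variables do not carry over. Pictures are saved under pics/ and viewed, and the job is handed in when it is done.

```bash
ls; mkdir -p pics; python3 - <<'E'
from rig import robot
import cv2
for n in("side","top"):
    f=robot.grab_frame(n); cv2.imwrite(f"pics/{n}0.png",cv2.cvtColor(f,cv2.COLOR_RGB2BGR)); print(n,robot.camera_info(n))
print(robot.get_state())
E
```

```text
pics
side {'fx': 350.98699013123615, 'fy': 350.98699013123615, 'cx': 258.8821436500366, 'cy': 190.61955209407444, 'dist': array([-0.09416863,  0.        ,  0.        ,  0.        ,  0.        ]), 'rvec': array([ 0.07760678,  2.80991269, -1.39885907]), 'tvec': array([0.49252001, 0.01885848, 0.99958197])}
top {'fx': 497.04254715561825, 'fy': 497.04254715561825, 'cx': 253.80351488957155, 'cy': 193.9393533139302, 'dist': array([-0.19576471,  0.        ,  0.        ,  0.        ,  0.        ]), 'rvec': array([ 2.13797397, -2.19096813,  0.16324738]), 'tvec': array([0.03989952, 0.51628474, 1.29366849])}
{'time': 0.1, 'qpos': array([ 1.09152402,  0.41790881, -0.01029294,  1.61406419,  0.00468044,
        1.11069894, -0.05302127]), 'joint_vel': array([ 0.00089137, -0.00282849,  0.00013357, -0.00208852, -0.00141532,
       -0.0001433 , -0.00049079]), 'effort': array([ 1.93350097e-03, -8.52591348e+01,  6.40107058e-01, -4.26697290e+01,
       -4.88650042e-02,  1.63476501e-02,  1.21734558e-05]), 'ee_pos': array([ 0.26481861, -0.56579792,  0.22391222]), 'tool_rot': array([[ 9.05711565e-01,  4.23894210e-01, -5.09873882e-04],
       [ 4.23894511e-01, -9.05711096e-01,  9.24066040e-04],
       [-7.00921887e-05, -1.05307004e-03, -9.99999443e-01]]), 'force': array([ 0.99961106, -0.68108965,  0.25072928]), 'moment': array([-0.01142639, -0.00945636, -0.03916137]), 'opening': 0.09402738292005998}
```

View pics/side0.png

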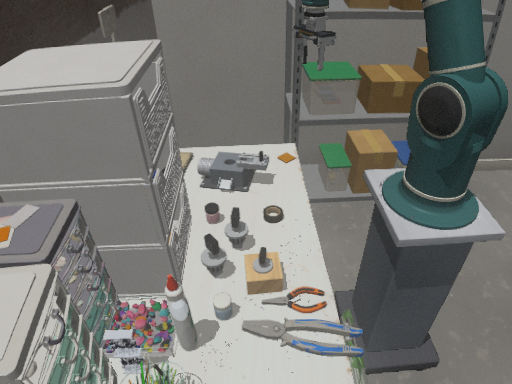

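View pics/top0.png

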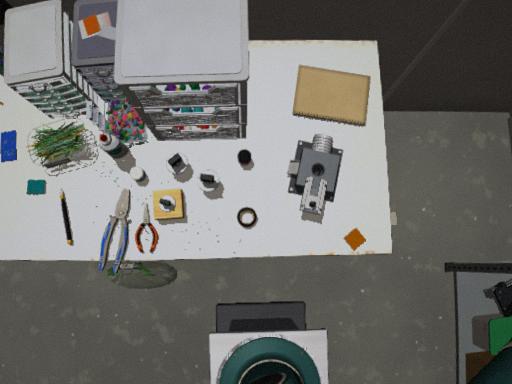

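```bash
cat > h.py <<'E'
import numpy as np, cv2
from rig import robot
CI={n:robot.camera_info(n) for n in("side","top")}
def K(n):
    c=CI[n]; return np.array([[c['fx'],0,c['cx']],[0,c['fy'],c['cy']],[0,0,1.]])
def ray(n,uv):
    c=CI[n]; p=cv2.undistortPoints(np.array([[uv]],float),K(n),c['dist'])[0,0]
    R=cv2.Rodrigues(c['rvec'])[0]; return -R.T@c['tvec'], R.T@np.array([p[0],p[1],1.])
def atz(n,uv,z):
    o,d=ray(n,uv); return o+d*(z-o[2])/d[2]
def proj(n,P):
    c=CI[n]; return cv2.projectPoints(np.array(P,float).reshape(-1,1,3),c['rvec'],c['tvec'],K(n),c['dist'])[0][:,0]
def tri(us,ut):
    A=[];b=[]
    for n,u in(("side",us),("top",ut)):
        o,d=ray(n,u); d=d/np.linalg.norm(d); M=np.eye(3)-np.outer(d,d); A.append(M);b.append(M@o)
    return np.linalg.lstsq(np.vstack(A),np.hstack(b),rcond=None)[0]
def crop(n,f,u,v,w,h,s,name):
    M=np.float32([[s,0,-(u-w/2)*s],[0,s,-(v-h/2)*s]])
    im=cv2.warpAffine(cv2.cvtColor(f,cv2.COLOR_RGB2BGR),M,(int(w*s),int(h*s)),flags=cv2.INTER_CUBIC)
    for k in range(0,int(w),10):
        x=int(k*s); cv2.line(im,(x,0),(x,6 if k%50 else 12),(0,255,255),1)
    for k in range(0,int(h),10):
        y=int(k*s); cv2.line(im,(0,y),(6,y),(0,255,255),1)
    cv2.imwrite(name,im)
def grab(n): return robot.grab_frame(n)
E
python3 - <<'E'
from h import *
t=cv2.cvtColor(cv2.imread('pics/top0.png'),cv2.COLOR_BGR2RGB)
s=cv2.cvtColor(cv2.imread('pics/side0.png'),cv2.COLOR_BGR2RGB)
crop('top',t,185,185,80,80,7.5,'pics/c1.png')
crop('top',t,315,180,80,80,7.5,'pics/c2.png')
crop('side',s,245,245,100,100,6,'pics/c3.png')
crop('side',s,235,170,80,60,9,'pics/c4.png')
for n in CI:
    o,_=ray(n,(250,190)); print(n,o)
E
```

```text
side [0.51470294 0.76351682 0.62786835]
top [0.34672477 0.05784584 1.3483901 ]
```

View pics/c1.png

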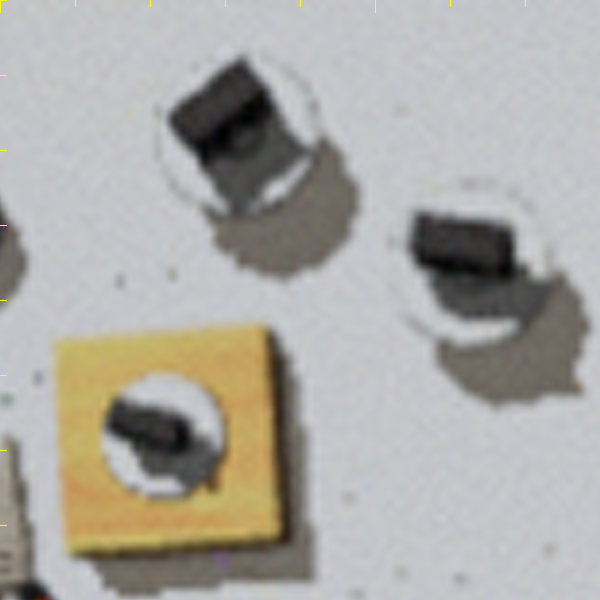

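View pics/c2.png

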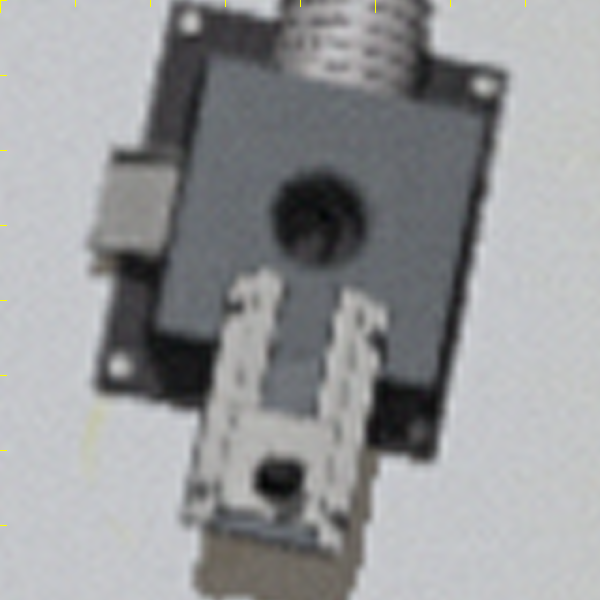

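View pics/c3.png

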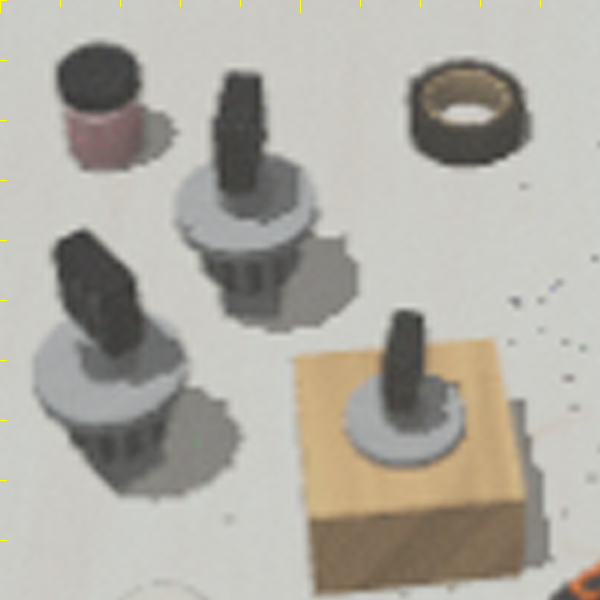

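View pics/c4.png

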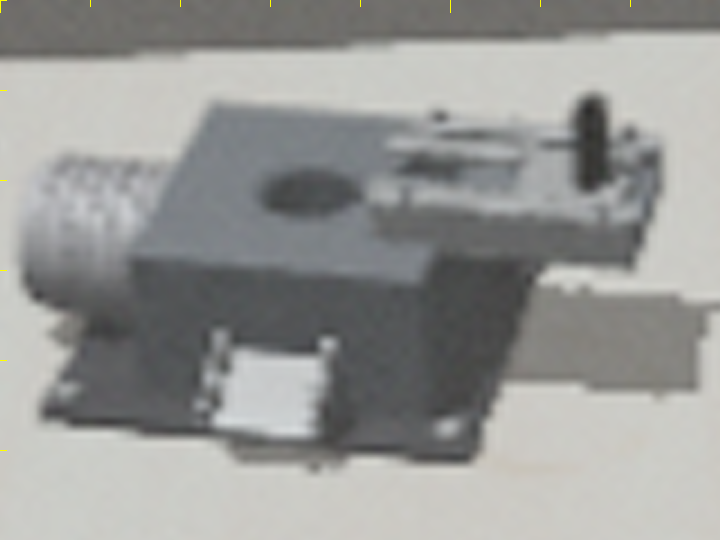

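```bash
cat > fit.py <<'E'
from h import *
from scipy.optimize import least_squares
c1=lambda x,y:(145+x/7.5,145+y/7.5)
c2=lambda x,y:(275+x/7.5,140+y/7.5)
c3=lambda x,y:(195+x/6,195+y/6)
c4=lambda x,y:(195+x/9,140+y/9)
def T(p,P):
    c,s=np.cos(p[2]),np.sin(p[2]); P=np.array(P,float)
    return np.c_[p[0]+c*P[:,0]-s*P[:,1],p[1]+s*P[:,0]+c*P[:,1],P[:,2]]
h=.05;z=.062
# mill: top cam -> image up = +x world ; housing corners
obs=[('top',c2(207,55),(h,h,z)),('top',c2(487,113),(h,-h,z)),('top',c2(435,387),(-h,-h,z)),('top',c2(155,332),(-h,h,z)),('top',c2(320,220),(0,0,z)),
('side',c4(213,103),(h,-h,z)),('side',c4(132,258),(h,h,z)),('side',c4(425,285),(-h,h,z)),('side',c4(312,193),(0,0,z)),
('top',c2(281,475),(-.1,0,.062+.0125+.030)),('side',c4(593,100),(-.1,0,.062+.0125+.028))]
def res(p,o):
    r=[]
    for n,uv,P in o: r+=list(proj(n,T(p,[P]))[0]-uv)
    return np.array(r)
for sel in (obs,[o for o in obs if o[0]=='top'],[o for o in obs if o[0]=='side']):
    r=least_squares(res,[.55,-.15,-.2],args=(sel,)); print('mill',r.x,np.round(r.fun.reshape(-1,2),1).tolist())
M=least_squares(res,[.55,-.15,-.2],args=(obs,)).x
# rest + burr
print('flange top cam',atz('top',c1(164,436),.050),'side',atz('side',c3(405,417),.051))
g=.038
ob=[('top',c1(55,340),(g,g,.045)),('top',c1(267,325),(g,-g,.045)),('top',c1(287,540),(-g,-g,.045)),('top',c1(68,552),(-g,g,.045)),
('side',c3(295,357),(-0+g,-g,.045))]
ob=ob[:4]
r=least_squares(res,[.4,.2,0],args=(ob,));print('rest top',r.x,r.fun.round(1))
for a,b in (((295,357),(495,340)),((523,498),(313,517))): print([atz('side',c3(*q),.045).round(4) for q in(a,b)])
E
python3 fit.py
```

```text
mill [ 0.57483508 -0.14236698 -0.22898779] [[0.0, 0.1], [-0.7, 0.1], [-0.4, -0.0], [-0.1, -0.4], [-0.1, 0.1], [-0.6, -0.5], [-0.9, -0.5], [-0.4, -0.7], [-0.3, -0.9], [0.3, 1.2], [0.8, 0.3]]
mill [ 0.57530327 -0.14288796 -0.23304956] [[0.3, -0.1], [-0.5, 0.0], [-0.3, -0.1], [-0.0, -0.7], [0.1, -0.1], [0.4, 0.9]]
mill [ 0.57410904 -0.13989386 -0.22225324] [[-0.5, -0.1], [-0.6, -0.0], [0.0, -0.3], [-0.0, -0.5], [1.1, 0.7]]
flange top cam [0.4957956 0.2573639 0.05     ] side [0.49618971 0.26296151 0.051     ]
rest top [0.49529824 0.25639439 0.0563793 ] [ 0.2  0.1  0.3 -0.1 -0.6 -0.3  0.1  0.3]
[array([0.5352, 0.2262, 0.045 ]), array([0.4605, 0.2224, 0.045 ])]
[array([0.4571, 0.297 , 0.045 ]), array([0.53  , 0.3007, 0.045 ])]
```

```bash
cat > wing.py <<'E'
from h import *
from fit import T
def hull(n,p,dz=.0):
    # wing box: centre z = p[3]
    B=[(a*.013,b*.006,p[3]+c*.013) for a in(-1,1) for b in(-1,1) for c in(-1,1)]
    return cv2.convexHull(proj(n,T(p,B)).astype(np.float32))[:,0]
def sil(n,p,u0,v0,w,h,s):
    m=np.zeros((h*s,w*s),np.uint8); H=hull(n,p)
    cv2.fillConvexPoly(m,np.round(((H+.5-[u0,v0])*s-.5)*16).astype(np.int32),255,lineType=cv2.LINE_AA,shift=4)
    return cv2.resize(m,(w,h),interpolation=cv2.INTER_AREA)/255.
def over(n,f,p,u0,v0,w,h,s,name):
    im=cv2.resize(cv2.cvtColor(f,cv2.COLOR_RGB2BGR)[v0:v0+h,u0:u0+w],None,fx=s,fy=s,interpolation=cv2.INTER_NEAREST)
    H=hull(n,p); cv2.polylines(im,[np.round((H+.5-[u0,v0])*s-.5).astype(int)],True,(0,0,255),1)
    c=np.linspace(0,2*np.pi,60)
    C=proj(n,T(p,np.c_[.022*np.cos(c),.022*np.sin(c),0*c+p[3]-.027])); cv2.polylines(im,[np.round((C+.5-[u0,v0])*s-.5).astype(int)],True,(0,255,0),1)
    cv2.imwrite(name,im)
def load(n): return cv2.cvtColor(cv2.imread(n),cv2.COLOR_BGR2RGB)
E
python3 - <<'E'
from wing import *
t=load('pics/top0.png');s=load('pics/side0.png')
print(t[195:213,156:178].max(2)); print(s[243:278,250:276].max(2))
E
```

```text
mill [ 0.57483508 -0.14236698 -0.22898779] [[0.0, 0.1], [-0.7, 0.1], [-0.4, -0.0], [-0.1, -0.4], [-0.1, 0.1], [-0.6, -0.5], [-0.9, -0.5], [-0.4, -0.7], [-0.3, -0.9], [0.3, 1.2], [0.8, 0.3]]
mill [ 0.57530327 -0.14288796 -0.23304956] [[0.3, -0.1], [-0.5, 0.0], [-0.3, -0.1], [-0.0, -0.7], [0.1, -0.1], [0.4, 0.9]]
mill [ 0.57410904 -0.13989386 -0.22225324] [[-0.5, -0.1], [-0.6, -0.0], [0.0, -0.3], [-0.0, -0.5], [1.1, 0.7]]
flange top cam [0.4957956 0.2573639 0.05     ] side [0.49618971 0.26296151 0.051     ]
rest top [0.49529824 0.25639439 0.0563793 ] [ 0.2  0.1  0.3 -0.1 -0.6 -0.3  0.1  0.3]
[array([0.5352, 0.2262, 0.045 ]), array([0.4605, 0.2224, 0.045 ])]
[array([0.4571, 0.297 , 0.045 ]), array([0.53  , 0.3007, 0.045 ])]
[[196 196 198 199 198 199 194 194 187 195 197 196 195 194 191 196 194 199
  198 198 195 201]
 [199 195 199 196 196 196 192 192 190 200 202 199 196 193 191 187 183 191
  196 194 194 197]
 [196 197 201 198 195 192 192 202 206 204 204 204 204 204 199 197 173 166
  193 201 196 200]
 [194 197 196 197 154 134 160 179 203 200 201 199 202 205 205 201 192 163
  162 192 199 20
[... 4421 characters left out ...]
59 150 137
  121 139 173 196 198 195 196 198]
 [205 203 203 201 202 204 188 157 140 123 128 132 131 128 125 116 116 143
  164 192 201 199 198 193 195 197]
 [205 205 201 200 203 204 205 195 185 172 160 158 156 155 156 164 170 193
  201 201 201 199 194 191 194 196]
 [205 205 204 201 202 203 205 203 201 201 204 205 205 206 204 205 204 202
  202 202 200 199 191 190 194 198]
 [204 204 203 201 202 203 203 206 202 200 202 204 205 205 205 205 202 201
  201 200 200 197 191 190 194 199]
 [204 205 203 201 202 204 205 205 201 202 203 205 204 203 204 206 205 203
  200 199 198 193 191 191 192 197]
 [205 204 203 202 202 203 204 204 203 201 203 205 205 204 204 204 205 202
  201 200 195 192 191 190 192 198]]
```

```bash
python3 - > /tmp/o <<'E'
from wing import *
from scipy.optimize import minimize
t=load('pics/top0.png').max(2).astype(float);s=load('pics/side0.png').max(2).astype(float)
tw=(154,193,24,14); sw=(250,244,26,20)
def cropf(a,w): return a[w[1]:w[1]+w[3],w[0]:w[0]+w[2]]
T0=cropf(t,tw);S0=cropf(s,sw)
tm=np.clip((198-T0)/(198-55),0,1); sm=np.clip((198-S0)/(198-76),0,1)
wt=~((T0>60)&(T0<190)&(np.add.outer(np.arange(14),np.zeros(24))>=10)|(np.add.outer(np.zeros(14),np.arange(24))>16.5)&(np.add.outer(np.arange(14),np.zeros(24))>=9)); wt[11:]=0
bg=np.clip((200-S0)/(200-76),0,1)
ws=np.ones_like(S0); ws[15:, :]=0; ws[11:,17:]=0; ws[18:]=0
def cost(q,full=False):
    p=[q[0],q[1],q[2],.078]
    a=sil('top',p,*tw,16); 
    b=sil('side',p,*sw,16); b=cv2.warpAffine(b,np.float32([[1,0,q[3]],[0,1,q[4]]]),(sw[2],sw[3]),flags=cv2.INTER_LINEAR)
    ct=(wt*(a-tm)**2).sum(); cs=(ws*(b-sm)**2).sum()
    return (ct,cs) if full else ct+cs
best=None
for y0 in (1.0,1.2,1.4,1.6):
  for bias in((0,-1),(0,0)):
    r=minimize(cost,[.496,.257,y0,*bias],method='Nelder-Mead',options=dict(initial_simplex=None,xatol=1e-4,fatol=1e-4,maxiter=1500))
    print('R',y0,r.x.round(4),r.fun,cost(r.x,True))
    if best is None or r.fun<best.fun:best=r
p=[*best.x[:3],.078]
over('top',load('pics/top0.png'),p,150,190,36,30,16,'pics/o1.png')
over('side',load('pics/side0.png'),p,244,236,40,44,12,'pics/o2.png')
E
grep R /tmp/o
```

```text
R 1.0 [ 4.9570e-01  2.6010e-01  1.4125e+00 -1.0000e-04 -7.6310e-01] 16.13612221989159 (np.float64(3.7948394589147605), np.float64(12.341282760976828))
R 1.0 [ 4.957e-01  2.600e-01  1.405e+00  0.000e+00 -1.100e-03] 12.065152077520485 (np.float64(3.6345604914385614), np.float64(8.430591586081924))
R 1.2 [ 4.956e-01  2.602e-01  1.424e+00  5.000e-04 -8.270e-01] 16.713705545115094 (np.float64(4.067494785134101), np.float64(12.646210759980994))
R 1.2 [ 4.9570e-01  2.6010e-01  1.4046e+00 -5.0000e-04  2.0000e-04] 12.065154930064038 (np.float64(3.6567119501298126), np.float64(8.408442979934225))
R 1.4 [ 0.4957  0.2601  1.4153  0.     -0.9818] 17.96861031449005 (np.float64(3.7973863007695607), np.float64(14.17122401372049))
R 1.4 [ 4.9570e-01  2.6000e-01  1.4056e+00 -1.0000e-04  0.0000e+00] 12.067092209101551 (np.float64(3.596382383502668), np.float64(8.470709825598883))
R 1.6 [ 4.9560e-01  2.6020e-01  1.5872e+00  1.0000e-04 -1.0010e+00] 21.974916953797358 (np.float64(4.746602928048471), np.float64(17.228314025748887))
R 1.6 [4.9570e-01 2.6000e-01 1.4049e+00 4.0000e-04 2.0000e-04] 12.06213685612419 (np.float64(3.55684159365046), np.float64(8.50529526247373))
```

```bash
sed -i 's/^for sel/if __name__=="__main__":\n  pass\nfor sel/' fit.py; python3 -c "
import cv2,numpy as np
a=cv2.imread('pics/o1.png');b=cv2.imread('pics/o2.png')[:480]
h=480;a=cv2.copyMakeBorder(a,0,h-a.shape[0] if a.shape[0]<h else 0,0,0,0)[:h]
cv2.imwrite('pics/o12.png',cv2.resize(np.hstack([a,b]),None,fx=.75,fy=.75))"
```

```text
(no output)
```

View pics/o12.png

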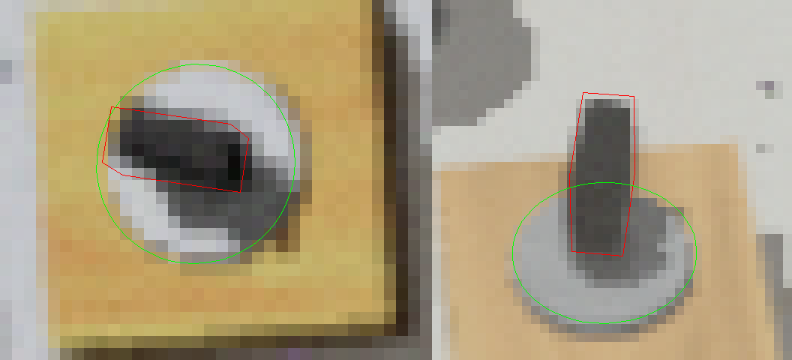

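```bash
cat >> h.py <<'E'
def Rd(a):
    c,s=np.cos(a),np.sin(a); return np.array([[c,s,0],[s,-c,0],[0,0,-1.]])
E
sed -i 's/from fit import T/def T(p,P):\n    c,s=np.cos(p[2]),np.sin(p[2]); P=np.array(P,float)\n    return np.c_[p[0]+c*P[:,0]-s*P[:,1],p[1]+s*P[:,0]+c*P[:,1],P[:,2]]/' wing.py
python3 - <<'E'
from h import *
for nm,P in(("burr",(.4957,.2585,.083)),("mill",(.5748,-.142,.105)),("handle",(.478,-.119,.1))):
    for a in np.arange(-3.14,3.15,.3925):
        q=robot.ik(P,Rd(a)); print(nm,round(a,2),None if q is None else np.round(q,2))
E
```

```text
burr -3.14 [ 0.25  0.76 -1.08  1.87  0.8   1.02  0.4 ]
burr -2.75 [ 0.26  0.77 -1.09  1.87  0.8   1.03  0.79]
burr -2.36 [ 0.26  0.77 -1.09  1.87  0.8   1.03  1.18]
burr -1.96 [ 0.26  0.77 -1.09  1.87  0.8   1.03  1.58]
burr -1.57 [ 0.26  0.77 -1.09  1.87  0.8   1.03  1.97]
burr -1.18 [ 0.26  0.77 -1.09  1.87  0.8   1.03  2.36]
burr -0.78 [-1.21  0.66  0.9   1.91 -0.67  0.89 -2.32]
burr -0.39 [-0.95  0.53  0.53  1.91 -0.37  0.8  -2.18]
burr 0.0 [-0.04  0.56 -0.64  1.88  0.44  0.85 -2.47]
burr 0.39 [ 0.    0.58 -0.69  1.87  0.48  0.86 -2.11]
burr 0.79 [ 0.1   0.63 -0.84  1.87  0.59  0.91 -1.8 ]
burr 1.18 [ 0.24  0.74 -1.05  1.87  0.77  1.   -1.54]
burr 1.57 [ 0.23  0.73 -1.04  1.87  0.76  1.   -1.14]
burr 1.96 [ 0.23  0.73 -1.03  1.87  0.75  0.99 -0.75]
burr 2.36 [ 0.24  0.74 -1.05  1.87  0.77  1.   -0.37]
burr 2.75 [ 0.25  0.75 -1.07  1.87  0.78  1.01  0.01]
burr 3.14 [ 0.25  0.76 -1.08  1.87  0.8   1.02  0.4 ]
mill -3.14 [ 0.66  0.58 -0.62  1.78  0.41  0.92  1.43]
mill -2.75 [ 0.72  0.6  -0.7   1.78  0.47  0.94  1.78]
mill -2.36 [ 0.95  0.78 -1.09  1.77  0.78  1.09  1.95]
mill -1.96
[... 1008 characters left out ...]
8  2.07 -0.71  0.89 -2.31]
handle -1.18 [ 0.19  0.35 -0.01  2.04  0.    0.75 -2.57]
handle -0.78 [ 0.25  0.35 -0.08  2.04  0.04  0.75 -2.21]
handle -0.39 [ 0.3   0.36 -0.14  2.04  0.07  0.75 -1.85]
handle 0.0 [ 0.38  0.36 -0.23  2.04  0.12  0.75 -1.5 ]
handle 0.39 [ 0.44  0.37 -0.31  2.04  0.16  0.76 -1.14]
handle 0.79 [ 0.49  0.38 -0.37  2.03  0.19  0.76 -0.78]
handle 1.18 [ 0.54  0.38 -0.43  2.03  0.23  0.77 -0.41]
handle 1.57 [ 0.6   0.39 -0.49  2.03  0.26  0.78 -0.05]
handle 1.96 [ 0.65  0.41 -0.55  2.03  0.3   0.79  0.31]
handle 2.36 [ 0.66  0.41 -0.57  2.03  0.31  0.79  0.69]
handle 2.75 [ 0.68  0.41 -0.59  2.03  0.32  0.79  1.07]
handle 3.14 [ 0.73  0.43 -0.65  2.03  0.36  0.8   1.43]
```

```bash
python3 - <<'E'
from h import *
print(atz('top',(180,139),0),atz('top',(247,139),0), atz('top',(177,163),.1),atz('top',(208,182),.1),atz('top',(247,217),0.01),atz('top',(120,190),0.01),atz('top',(310,200),0.0))
R=Rd(1.38)
s=robot.get_state()
robot.gripper_to(.045)
robot.move_ptp([.45,-.1,.25],R)
robot.move_ptp([.4957,.2585,.19],R)
f=grab('side');crop('side',f,265,240,100,75,8,'pics/a1.png')
s=robot.get_state();print(s['time'],s['ee_pos'],s['opening'],s['force'],s['qpos'])
f=grab('top');crop('top',f,165,200,100,75,8,'pics/a2.png')
E
```

```text
[0.68050439 0.22817277 0.        ] [0.67591512 0.0414362  0.        ] [0.59284061 0.22336276 0.1       ] [0.5417146  0.14439983 0.1       ] [0.45774574 0.04670037 0.01      ] [0.53949994 0.39357074 0.01      ] [ 0.50103733 -0.12734076  0.        ]
4.2417 [0.49636913 0.25710587 0.19011996] 0.04498299782984801 [-0.66048779 -0.01966753 -0.62543094] [ 0.07517181  0.43832214 -0.77349858  1.79572826  0.34978602  1.04974527
 -1.02121052]
```

View pics/a1.png

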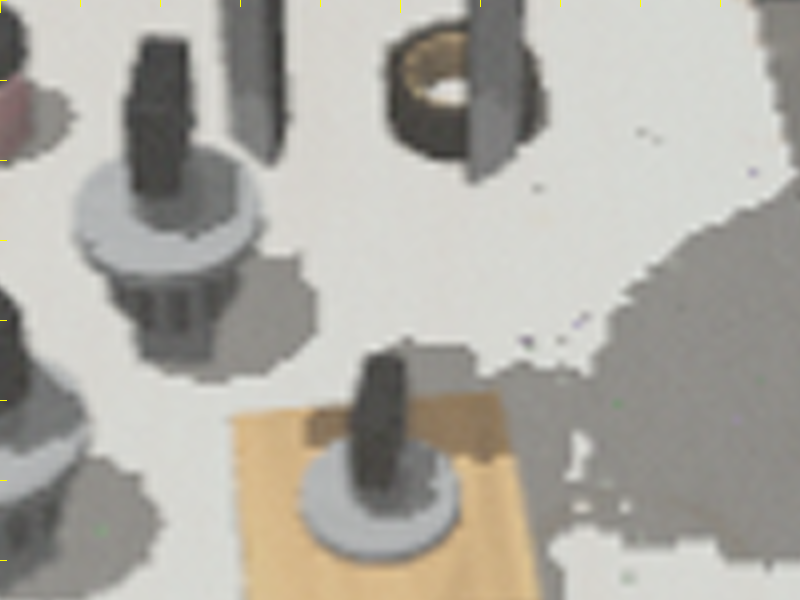

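View pics/a2.png

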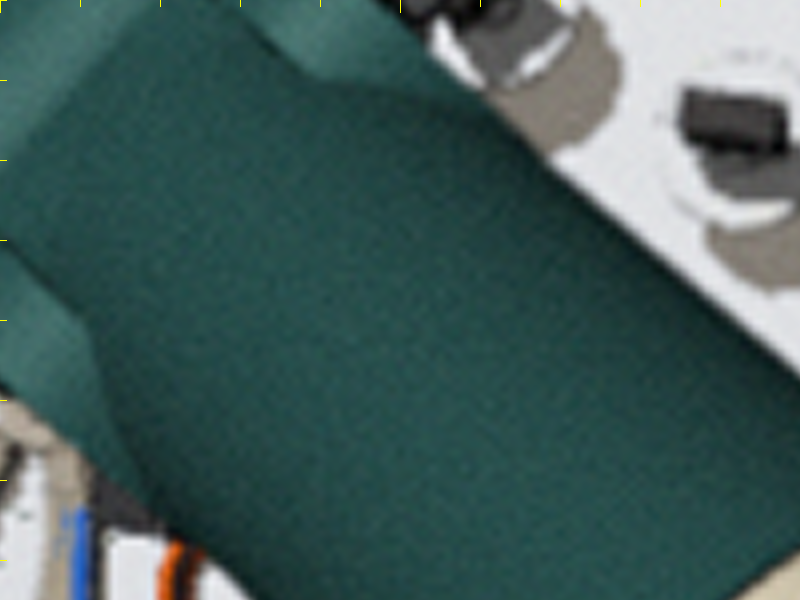

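```bash
python3 - <<'E'
from h import *
s=robot.get_state();p=s['ee_pos'];R=s['tool_rot'];print(s['time'],p)
for y in(.0225,-.0225):
    for x in (.008,-.008): print(x,y,proj('side',[p+R@[x,y,.019]]))
print('obs L',215+267/8,202.5+165/8,'R',215+470/8,202.5+183/8)
robot.pause(.2);print(robot.get_state()['ee_pos'])
E
```

```text
4.2917 [0.49632809 0.25718796 0.19015583]
0.008 0.0225 [[249.26002345 222.69712411]]
-0.008 0.0225 [[250.63144871 217.23550981]]
0.008 -0.0225 [[272.45379498 224.68896617]]
-0.008 -0.0225 [[273.41489784 219.14490892]]
obs L 248.375 223.125 R 273.75 225.375
[0.49596195 0.25795982 0.19016215]
```

```bash
python3 - <<'E'
from h import *
# flange ellipse in a1: left 300,right 461,top ~435?,bottom ~563
from wing import T
c=np.linspace(0,2*np.pi,90)
def ext(x,y,z=.051):
    C=proj('side',np.c_[x+.022*np.cos(c),y+.022*np.sin(c),0*c+z]);return C.min(0),C.max(0)
for y in(.256,.258,.260,.262):
    (a,b),(d,e)=ext(.4957,y); (_,_),(_,e2)=ext(.4957,y,.045);print(y,a,d,b,'top-rim bottom',e,'low rim',e2)
print('obs',215+300/8,215+461/8,202.5+433/8,202.5+563/8)
f=grab('side');print(f[252:276,252:276].max(2))
E
```

```text
0.256 252.3500105530269 272.7713295701706 254.42352758125682 top-rim bottom 269.9555795530435 low rim 271.8094367279876
0.258 252.3785837043147 272.8416990772456 255.0991544229787 top-rim bottom 270.6934135090143 low rim 272.5471354613782
0.26 252.4072791339465 272.912345543564 255.7774500016506 top-rim bottom 271.43425209969865 low rim 273.2878173420483
0.262 252.43609756091615 272.983270422191 256.458428626661 top-rim bottom 272.17811165330727 low rim 274.03149843186776
obs 252.5 272.625 256.625 272.875
[[214 215 214 216 212 213 212 169  93  77  79  75  78  77 113 137 143 141
  143 146 143 141 141 139]
 [214 212 203 195 184 177 176 137  82  80  78  82  79  82 113 135 140 141
  145 144 144 142 144 138]
 [207 207 175 136 133 135 123  96  80  81  76  80  77  83 111 135 141 140
  144 142 145 145 143 139]
 [208 207 175 137 134 137 115  89  82  80  78  77  75  78 113 134 137 139
  142 142 147 144 144 138]
 [208 175 139 138 136 134 115  87  75  76  79  79  80  77 110 134 140 139
  141 143 145 144 139 139]
 [209 177 139 136 142 141 126  90  75  76  74  71  77  82 118 132 134 140
  144 143 
[... 1135 characters left out ...]
94 164 164 176 180 179 179 180 179 180 179 178 177 179 178 176 170
  147 137 197 210 207 207]
 [211 213 186 143 158 172 178 178 181 182 181 181 181 179 177 173 169 140
  134 181 205 207 208 206]
 [213 212 203 183 154 140 157 167 171 175 174 173 173 170 157 145 131 147
  182 206 209 205 206 207]
 [212 213 214 215 200 166 148 137 138 143 142 139 134 126 127 151 173 205
  212 211 209 203 206 209]
 [213 212 214 215 216 207 198 184 171 167 165 165 165 170 180 202 211 211
  211 212 204 201 206 209]
 [214 213 214 215 215 214 213 213 213 215 215 216 217 215 215 213 213 211
  211 210 201 201 206 209]
 [214 213 214 214 216 216 212 211 214 216 215 215 215 215 214 212 212 210
  211 206 200 202 205 207]]
```

```bash
python3 - <<'E'
from h import *
G=[.4957,.2583]
print(robot.move_linear([*G,.10],velocity=.12))
print(robot.move_linear([*G,.083],velocity=.06,threshold=8))
robot.pause(.2); s=robot.get_state();print(s['time'],s['ee_pos'],s['force'],s['moment'])
robot.gripper_to(.004)
s=robot.get_state();print(s['time'],s['ee_pos'],s['force'],s['moment'],s['opening'])
f=grab('side');crop('side',f,265,250,80,60,10,'pics/a3.png')
E
```

```text
False
False
6.075 [0.49578335 0.25840302 0.08318444] [-0.29755749  0.30470379 -0.03768135] [-0.07267391 -0.12611328  0.00746374]
6.7167 [0.49584795 0.25832968 0.08306083] [1.65560149 0.30725013 0.56756136] [-0.10521487 -0.48571733 -0.00305861] 0.012996714119669125
```

View pics/a3.png

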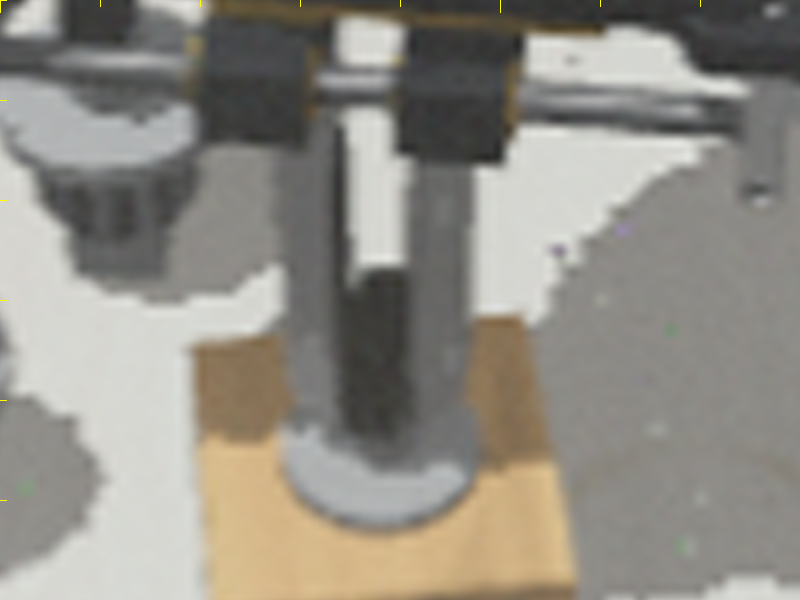

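```bash
python3 - <<'E'
from h import *
G=[.4957,.2583]
robot.move_linear([*G,.14],velocity=.1)
s=robot.get_state();print(s['time'],s['force'],s['opening'])
robot.move_linear([*G,.21],velocity=.2)
robot.move_ptp([.47,.05,.21],Rd(1.3))
robot.move_ptp([.5748,-.142,.175],Rd(1.2))
robot.pause(.4)
s=robot.get_state();print(s['time'],s['ee_pos'],s['force'],s['moment'],s['opening'],s['qpos'])
f=grab('side');cv2.imwrite('pics/b_s.png',cv2.cvtColor(f,cv2.COLOR_RGB2BGR));crop('side',f,235,160,80,60,10,'pics/b1.png')
f=grab('top');cv2.imwrite('pics/b_t.png',cv2.cvtColor(f,cv2.COLOR_RGB2BGR));crop('top',f,315,180,100,75,8,'pics/b2.png')
E
```

```text
7.4833 [-0.37541946 -0.46762112 -2.77657561] 0.013210640377361941
10.125 [ 0.57483046 -0.14175612  0.17525483] [-0.98022025 -0.01999286 -2.54779816] [-0.03358845  0.00266262  0.01341134] 0.013231963347641358 [ 0.6600507   0.47817303 -0.61665196  1.73048741  0.31527591  1.03321085
 -0.43744058]
```

View pics/b1.png

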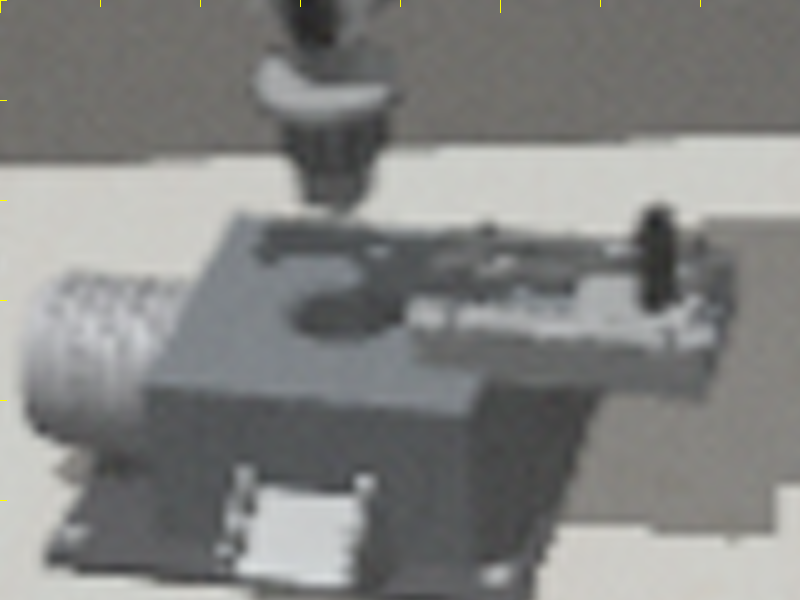

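View pics/b2.png

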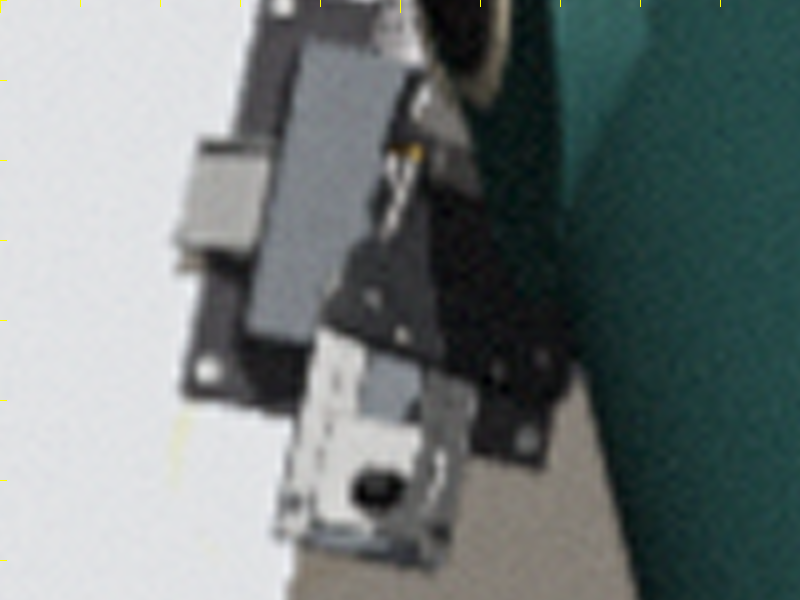

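```bash
python3 - <<'E'
from h import *
c=np.linspace(0,2*np.pi,180)
def circ(x,y,z,r): return proj('side',np.c_[x+r*np.cos(c),y+r*np.sin(c),0*c+z])
def e(x,y,z,r):
    C=circ(x,y,z,r);return np.r_[C.min(0),C.max(0)].round(2)
x,y=.5748,-.1418
print('flange top',e(x,y,.1433,.022),'bot',e(x,y,.1373,.022)); print('pilot bot',e(x,y,.1173,.015))
a=1.2
R=np.array([[np.cos(a),-np.sin(a)],[np.sin(a),np.cos(a)]])
print('foot',[proj('side',[[*(np.array([x,y])+R@[i*.009,j*.009]),.1013]])[0].round(1).tolist() for i in(-1,1) for j in(-1,1)])
print('bore',e(.5748,-.1424,.062,.016),'chamf',e(.5748,-.1424,.062,.019))
f=cv2.cvtColor(cv2.imread('pics/b_s.png'),cv2.COLOR_BGR2RGB).max(2)
print('cols 218-238 rows 134-153');print(f[134:153,218:239])
print('bore cols 222-240 rows 156-167');print(f[155:168,222:242])
f0=cv2.imread('pics/side0.png').max(2);print(f0[155:168,220:242])
E
```

```text
flange top [219.87 133.21 235.07 140.49] bot [220.04 135.02 235.2  142.35]
pilot bot [223.01 142.12 233.22 147.21]
foot [[226.9, 147.5], [232.5, 148.3], [224.5, 150.4], [230.1, 151.3]]
bore [224.15 157.7  234.71 163.34] chamf [223.16 157.19 235.69 163.89]
cols 218-238 rows 134-153
[[116 113 110 114 110 111  92  54  53  46  51  95 105  93 103 110 112 113
  109 108 110]
 [111 114 111 113  98  93  96  78  66  70  77  87  92  95 101  99 102 113
  109 114 114]
 [114 115 114 121 143 133 104  90  80  78  86  84  87  97 105 100 104 110
  114 114 112]
 [113 115 108 137 166 163 135  92  82  81  85  85  91  98 105 103 103 109
  113 113 114]
 [112 112 117 146 165 167 162 143 110  85  85  88  97 101 106 106 104 110
  114 111 114]
 [110 113 103 140 166 167 167 162 155 152 152 154 158 159 158 150 115 103
  110 115 112]
 [111 111 107 117 147 162 169 169 169 169 167 168 169 160 147 126  90  92
  115 112 113]
 [113 113 111  97 104 124 131 140 142 142 141 128 121 113 103  89  96 112
  113 112 115]
 [112 114 114 108 108  98  96 104 110 110 106  96  86  81  77  67  93 113
  114 114 110]
 [114 113 110 115
[... 2520 characters left out ...]
6  87  87  92 106 123 140 153
  151 144 139 137]
 [134 135 132 126 109  88  77  73  80  78  81  84  83  83  88 113 149 163
  168 157 131 151]
 [132 134 137 127 103  81  74  77  77  79  84  87  83  84  87 101 145 159
  170 163 124 156]
 [136 135 134 133 117  85  74  74  76  80  84  80  87  99 121 131 125 117
  130 120 109 127]
 [137 135 134 131 130 128 122 106 103 102 107 105 119 131 134 137 122 106
  108 105 105 105]
 [132 139 136 136 134 133 135 132 134 132 132 131 131 132 137 135 129 111
  102 105 106 104]
 [137 137 137 136 134 133 135 136 137 135 136 132 136 137 134 133 124 110
  103 104 104 101]
 [137 138 136 135 136 134 136 135 133 135 134 132 137 136 136 136 134 133
  123 117 122 120]]
```

```bash
python3 - <<'E'
from h import *
B=[.5745,-.1407]
robot.move_linear([*B,.135],velocity=.1); robot.pause(.2)
s=robot.get_state();print(s['time'],s['ee_pos'],s['force'],s['moment'])
for z in (.122,.118,.115):
    hit=robot.move_linear([*B,z],velocity=.03,threshold=5)
    s=robot.get_state();print(hit,s['time'],s['ee_pos'],s['force'],s['moment'])
    if hit:break
f=grab('side');crop('side',f,235,160,80,60,10,'pics/b3.png')
E
```

```text
10.975 [ 0.57484157 -0.14077778  0.13562199] [ 0.81957565  0.21399756 -2.22531904] [-0.02748824 -0.09875325 -0.01896325]
False 11.5583 [ 0.57451541 -0.14060336  0.12192072] [-0.34675075  0.21294012 -3.47805994] [0.00584814 0.00453565 0.03346026]
True 11.7667 [ 0.57573579 -0.14163205  0.11899114] [ 2.68482428 -2.17837035  2.38192692] [-0.48111955 -0.67247178 -0.00821676]
```

View pics/b3.png

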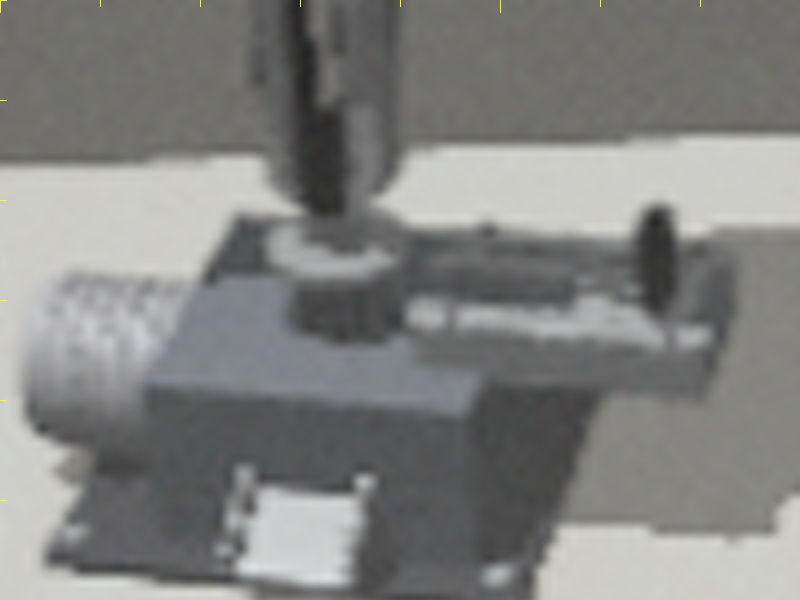

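```bash
cat > desc.py <<'E'
from h import *
def st(): return robot.get_state()
def centre(B,z,n=3,gain=.0004,vel=.03,base=(-.3,.2)):
    for i in range(n):
        f=st()['force'][:2]-base
        if np.hypot(*f)<.8: break
        d=gain*f; d*=min(1,.001/np.hypot(*d)); B=B+d
        robot.move_linear([*B,z],velocity=.02); robot.pause(.05)
    return B
def rep(tag,B=None):
    s=st(); print(tag,round(s['time'],2),s['ee_pos'].round(4),s['force'].round(2),s['moment'].round(2),None if B is None else np.round(B,4))
E
python3 - <<'E'
from desc import *
B=np.array([.5757,-.1417])
z=.1190
robot.move_linear([*B,z],velocity=.03);robot.pause(.1);rep('c',B)
for k in range(6):
    B=centre(B,z,3); rep('k',B)
    f=st()['force']
    if f[2]>4: print('z contact');break
    z-=.001
    hit=robot.move_linear([*B,z],velocity=.02,threshold=5); robot.pause(.05)
    if hit: rep('hit',B)
    if st()['ee_pos'][2]<.1165: break
np.save('B.npy',[*B,z])
E
```

```text
c 12.17 [ 0.5758 -0.1417  0.119 ] [ 1.78 -1.15 -0.11] [-0.34 -0.51 -0.04] [ 0.5757 -0.1417]
k 13.07 [ 0.5763 -0.1422  0.1189] [-0.74  0.35  1.1 ] [ 0.12  0.15 -0.05] [ 0.5764 -0.1423]
k 14.27 [ 0.576  -0.1427  0.1185] [0.99 0.15 6.09] [ 0.11 -0.1   0.02] [ 0.5754 -0.1426]
z contact
```

```bash
python3 - <<'E'
from desc import *
B=np.array([.5762,-.1425])
robot.move_linear([*B,.1215],velocity=.03);robot.pause(.25);rep('free',B)
base=st()['force']; 
for z in (.1195,.1185,.1175,.1165):
    hit=robot.move_linear([*B,z],velocity=.02,threshold=5); robot.pause(.15);rep(('d',z,hit),B)
    d=(st()['force']-base)
    if d[2]>5: break
    if np.hypot(*d[:2])>1:
        B=B+.00025*d[:2]
E
```

```text
free 14.78 [ 0.5761 -0.1425  0.1213] [ 0.36 -0.12 -2.18] [-0.07 -0.03 -0.01] [ 0.5762 -0.1425]
('d', 0.1195, False) 15.18 [ 0.5762 -0.1425  0.1195] [-0.4   0.11 -3.36] [-0.04 -0.02 -0.04] [ 0.5762 -0.1425]
('d', 0.1185, False) 15.58 [ 0.5764 -0.1426  0.1187] [-0.13 -0.39  3.  ] [-0.16  0.03 -0.  ] [ 0.5762 -0.1425]
```

```bash
python3 - <<'E'
from desc import *
rep('now');print(st()['tool_rot'].round(4).tolist(), st()['opening'])
f=grab('side');cv2.imwrite('pics/b4s.png',cv2.cvtColor(f,cv2.COLOR_RGB2BGR));crop('side',f,230,152,50,38,16,'pics/b4.png')
E
```

```text
now 15.58 [ 0.5764 -0.1426  0.1187] [-0.13 -0.39  3.  ] [-0.16  0.03 -0.  ] None
[[0.3626, 0.9319, 0.0009], [0.9319, -0.3626, -0.0007], [-0.0003, 0.0011, -1.0]] 0.013614481698732497
```

View pics/b4.png

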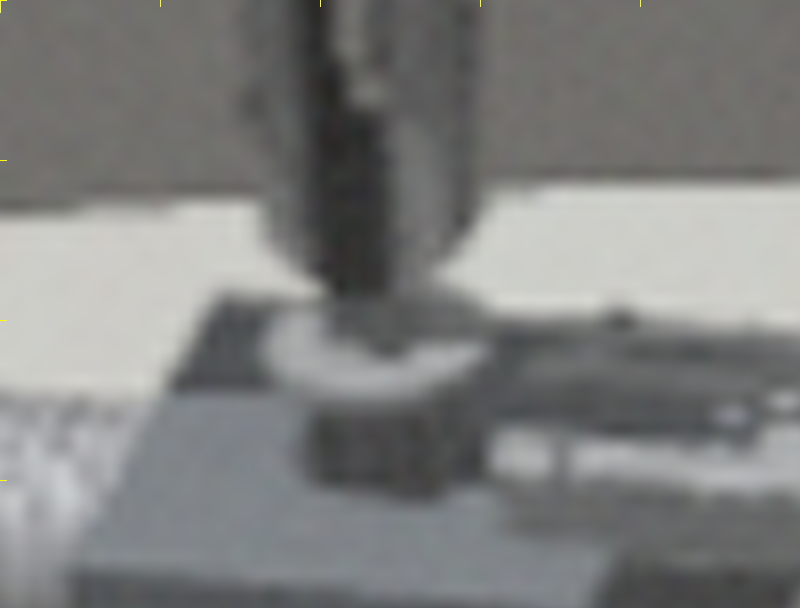

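```bash
python3 - <<'E'
from desc import *
B0=np.array([.5762,-.1425])
for r,n in((.001,6),(.002,8)):
    done=False
    for k in range(n):
        t=2*np.pi*k/n+1.2; B=B0+r*np.array([np.cos(t),np.sin(t)])
        robot.move_linear([*B,.1182],velocity=.012); rep(k,B)
        s=st()
        if s['force'][2]<-0.5 and s['ee_pos'][2]<.1187: done=True;break
    if done: break
E
```

```text
0 15.88 [ 0.5767 -0.1423  0.1186] [-1.6  -3.77  8.19] [-0.97  0.54  0.  ] [ 0.5766 -0.1416]
1 16.13 [ 0.5761 -0.1423  0.1187] [ 0.27 -2.96  6.45] [-0.83 -0.29  0.01] [ 0.5756 -0.1417]
2 16.38 [ 0.5757 -0.1429  0.1185] [ 2.72 -2.98  5.38] [-0.61 -0.75 -0.07] [ 0.5752 -0.1427]
3 16.63 [ 0.576  -0.1433  0.1184] [-0.14 -0.98  5.72] [-0.18 -0.25  0.02] [ 0.5758 -0.1434]
4 16.88 [ 0.5765 -0.1433  0.1182] [-2.96 -1.61  7.83] [-0.31  0.57 -0.02] [ 0.5768 -0.1433]
5 17.13 [ 0.5767 -0.1428  0.1183] [-4.12 -3.28  9.24] [-0.92  0.96  0.05] [ 0.5772 -0.1423]
0 17.43 [ 0.5768 -0.1417  0.1186] [-2.82 -4.98 10.79] [-1.56  0.71  0.  ] [ 0.5769 -0.1406]
1 17.7 [ 0.576  -0.1414  0.1188] [ 2.85 -4.7   9.44] [-1.25 -0.62 -0.06] [ 0.5754 -0.1407]
2 17.98 [ 0.5752 -0.1422  0.1187] [ 2.7  -3.36  5.27] [-0.92 -1.18 -0.05] [ 0.5743 -0.1418]
3 18.25 [ 0.5749 -0.1435  0.1184] [ 4.68 -1.39  4.14] [-0.62 -1.38 -0.06] [ 0.5744 -0.1433]
4 18.52 [ 0.5754 -0.1441  0.1181] [ 2.23 -0.12  5.88] [ 0.11 -0.41 -0.04] [ 0.5755 -0.1444]
5 18.8 [ 0.5762 -0.1442  0.1179] [-2.67 -0.21  7.35] [0.04 0.81 0.04] [ 0.577  -0.1443]
6 19.07 [ 0.5768 -0.1437  0.1179] [-5.64 -2.84  8.58] [-0.7   1.72  0.01] [ 0.5781 -0.1432]
7 19.35 [ 0.5768 -0.1429  0.1181] [-6.87 -5.86 12.03] [-1.61  1.8   0.09] [ 0.578  -0.1417]
```

```bash
python3 - <<'E'
from desc import *
z=.1182
for B in ([.5760,-.1448],[.5760,-.1456],[.5760,-.1464]):
    robot.move_linear([*B,z],velocity=.012); robot.pause(.05); rep('',B)
    if st()['force'][2]<-.5 : break
    if st()['force'][1]>2.5: break
E
```

```text
19.86 [ 0.5757 -0.1445  0.118 ] [-1.85  1.87  3.96] [ 0.53  0.33 -0.  ] [ 0.576  -0.1448]
 20.16 [ 0.5757 -0.1458  0.1178] [ 0.41  0.76 -2.04] [-0.01 -0.   -0.  ] [ 0.576  -0.1456]
```

```bash
python3 - <<'E'
from desc import *
B=np.array([.5759,-.1456]); base=np.array([-.3,.1])
for z in (.117,.116,.1150,.114,.113,.112,.111):
    hit=robot.move_linear([*B,z],velocity=.02,threshold=6); robot.pause(.1);rep((z,hit),B)
    f=st()['force']
    if f[2]>2: break
    d=f[:2]-base
    if np.hypot(*d)>1: B=B+.0002*d*min(1,3/np.hypot(*d))
E
```

```text
(0.117, False) 20.51 [ 0.5759 -0.1456  0.1169] [ 0.17 -0.24 -2.4 ] [-0.01 -0.05 -0.03] [ 0.5759 -0.1456]
(0.116, False) 20.86 [ 0.5759 -0.1456  0.116 ] [ 0.24 -0.53 -3.01] [-0.03 -0.02  0.09] [ 0.5759 -0.1456]
(0.115, False) 21.21 [ 0.5759 -0.1456  0.115 ] [-0.6   0.46 -2.25] [-0.04 -0.06 -0.01] [ 0.5759 -0.1456]
(0.114, False) 21.56 [ 0.5759 -0.1456  0.114 ] [ 1.12 -0.28 -2.38] [-0.08  0.02 -0.  ] [ 0.5759 -0.1456]
(0.113, False) 21.91 [ 0.5762 -0.1457  0.113 ] [-0.3   0.32 -1.85] [-0.06 -0.02  0.03] [ 0.5762 -0.1457]
(0.112, False) 22.26 [ 0.5762 -0.1457  0.112 ] [-0.1   0.31 -2.49] [-0.04 -0.07  0.01] [ 0.5762 -0.1457]
(0.111, False) 22.61 [ 0.5762 -0.1457  0.111 ] [ 0.19  0.38 -3.21] [-0.03 -0.07  0.05] [ 0.5762 -0.1457]
```

```bash
python3 - <<'E'
from desc import *
B=np.array([.5762,-.1457])
z=.111
while z>.1045:
    z-=.001
    hit=robot.move_linear([*B,z],velocity=.02,threshold=6); robot.pause(.1);rep((round(z,4),hit),B)
    if st()['force'][2]>1: break
E
```

```text
(0.11, False) 22.96 [ 0.5762 -0.1457  0.11  ] [ 0.24  0.23 -2.  ] [-0.12 -0.06 -0.01] [ 0.5762 -0.1457]
(0.109, False) 23.31 [ 0.5762 -0.1457  0.109 ] [ 0.28 -0.18 -3.  ] [ 0.01 -0.01  0.04] [ 0.5762 -0.1457]
(0.108, False) 23.66 [ 0.5762 -0.1457  0.108 ] [-0.23  0.28 -2.62] [ 0.01 -0.01  0.03] [ 0.5762 -0.1457]
(0.107, False) 24.01 [ 0.5763 -0.1457  0.1071] [ 0.1  -0.78  0.7 ] [-0.01  0.02  0.05] [ 0.5762 -0.1457]
(0.106, False) 24.36 [ 0.5763 -0.1457  0.1061] [-0.19  0.04  0.79] [-0.11 -0.05  0.05] [ 0.5762 -0.1457]
(0.105, False) 24.71 [ 0.5763 -0.1457  0.1051] [-0.12 -0.25  3.86] [-0.18 -0.01 -0.01] [ 0.5762 -0.1457]
```

```bash
cat > rot.py <<'E'
from desc import *
import json,os
def run(a,a1,C,d,z,step=.07,fzmax=15):
    base=np.array([0.,0.])
    caught=False
    while a<a1:
        a+=step
        p=C-d*np.array([np.cos(a),np.sin(a)])
        robot.move_ptp([*p,z],Rd(a))
        s=st(); f=s['force']; 
        print(round(a,2),round(s['time'],2),f.round(1),s['moment'][2].round(2),s['ee_pos'].round(4))
        if f[2]<.3:
            robot.pause(.1)
            if st()['force'][2]<.3: caught=True;break
        if abs(s['moment'][2])>.7: print('torque');break
        if np.hypot(*f[:2])>1.5: C=C+.00015*f[:2]*min(1,6/np.hypot(*f[:2]))
    json.dump(dict(a=a,C=list(C),d=d,z=z),open('rot.json','w')); print('caught',caught,C)
    return caught
E
python3 - <<'E'
from rot import *
a=1.2;d=.003
C=np.array([.5762,-.1457])+d*np.array([np.cos(a),np.sin(a)])
run(a,1.5,C,d,.1050)
E
```

```text
1.27 24.96 [ 0.8 -1.5  3.6] 0.01 [ 0.5766 -0.1459  0.1051]
1.34 25.21 [ 0.6 -1.5  3.5] -0.06 [ 0.5768 -0.1461  0.105 ]
1.41 25.46 [ 0.4 -0.5  5. ] -0.0 [ 0.577  -0.1462  0.105 ]
1.48 25.71 [-0.6  0.3  4.9] -0.06 [ 0.5772 -0.1462  0.105 ]
1.55 25.96 [-1.2 -0.5  3.2] -0.05 [ 0.5774 -0.1463  0.1049]
caught False [ 0.57751051 -0.14335047]
```

```bash
python3 - <<'E'
from rot import *
r=json.load(open('rot.json'))
run(r['a'],2.85,np.array(r['C']),r['d'],.1050)
E
```

```text
1.62 26.21 [-0.7  0.7  4.9] -0.07 [ 0.5776 -0.1463  0.105 ]
1.69 26.46 [-0.7 -0.9  4.4] -0.02 [ 0.5779 -0.1463  0.105 ]
1.76 26.71 [0.6 0.3 2.9] -0.03 [ 0.5781 -0.1463  0.105 ]
1.83 26.96 [0.3 0.8 4.4] -0.02 [ 0.5784 -0.1463  0.105 ]
1.9 27.21 [0.6 0.9 3.1] -0.11 [ 0.5786 -0.1462  0.105 ]
1.97 27.46 [1.7 0.8 4.6] -0.04 [ 0.5787 -0.1461  0.105 ]
2.04 27.71 [ 2.  -0.   3.4] -0.03 [ 0.5792 -0.1459  0.105 ]
2.11 27.96 [1.2 0.7 4.2] -0.04 [ 0.5795 -0.1458  0.1049]
2.18 28.21 [1.9 1.5 3.2] -0.06 [ 0.5797 -0.1456  0.1049]
2.25 28.46 [0.8 1.2 3.6] -0.03 [ 0.5802 -0.1453  0.1049]
2.32 28.71 [2.5 1.  3.4] -0.0 [ 0.5803 -0.1452  0.1049]
2.39 28.96 [0.4 1.1 4.1] 0.03 [ 0.5808 -0.1449  0.1049]
2.46 29.21 [0.7 1.2 3.9] 0.02 [ 0.581  -0.1447  0.1049]
2.53 29.46 [0.8 2.  3.6] 0.06 [ 0.5811 -0.1445  0.1049]
2.6 29.71 [0.8 1.7 3. ] 0.0 [ 0.5814 -0.1441  0.1049]
2.67 29.96 [1.3 2.1 2.4] -0.06 [ 0.5816 -0.1437  0.105 ]
2.74 30.21 [-0.9  1.6  3.9] -0.03 [ 0.5818 -0.1432  0.1049]
2.81 30.46 [-1.   1.1  3.8] -0.08 [ 0.5818 -0.1428  0.105 ]
2.88 30.71 [-0.3  1.8  3.7] -0.02 [ 0.5817 -0.1424  0.105 ]
caught False [ 0.57882555 -0.14132585]
```

```bash
cat >> rot.py <<'E'
def probe(P,z,thr=3.,R=.0028,iters=1):
    P=np.array(P,float)
    for i in range(iters):
        for ax in (0,1):
            ends=[]
            for sg in (1,-1):
                robot.move_linear([*P,z],velocity=.03); robot.pause(.1)
                Q=P.copy();Q[ax]+=sg*R
                f0=st()['force'][ax]
                hit=robot.move_linear([*Q,z],velocity=.008,threshold=thr); s=st()
                ends.append(s['ee_pos'][ax]); print('ax',ax,sg,hit,s['ee_pos'][:2].round(4),s['force'].round(1),round(s['time'],2))
            P[ax]=np.mean(ends)
    robot.move_linear([*P,z],velocity=.03); robot.pause(.15); rep('centre',P)
    return P
E
python3 - <<'E'
from rot import *
r=json.load(open('rot.json'));a=r['a']
p=np.array(r['C'])-r['d']*np.array([np.cos(a),np.sin(a)])
robot.move_linear([*p,.109],velocity=.03)
P=probe(p,.109)
np.save('p2.npy',P)
E
```

```text
ax 0 1 True [ 0.5815 -0.1422] [ 0.5  1.  -2.8] 31.57
ax 0 -1 False [ 0.5791 -0.142 ] [ 1.7  1.  -0.7] 32.42
ax 1 1 True [ 0.5799 -0.1406] [ 0.9 -1.6 -1.7] 33.08
ax 1 -1 True [ 0.5801 -0.143 ] [ 1.7  2.  -1.2] 33.72
centre 34.12 [ 0.5802 -0.1419  0.1089] [ 0.86  0.41 -2.9 ] [-0.   -0.17 -0.01] [ 0.5803 -0.1418]
```

```bash
cat >> rot.py <<'E'
def run2(a,a1,C,d,z,step=-.06):
    caught=False;n=0
    while (a1-a)*np.sign(step)>0:
        a+=step
        p=C-d*np.array([np.cos(a),np.sin(a)])
        robot.move_ptp([*p,z],Rd(a)); s=st(); f=s['force']
        print(round(a,2),round(s['time'],2),f.round(1),s['moment'][2].round(2),s['ee_pos'].round(4))
        if f[2]<1.2:
            robot.pause(.1)
            if st()['force'][2]<.6: caught=True;break
        if abs(s['moment'][2])>.5: print('torque');break
        if np.hypot(*f[:2])>1.7: C=C+.0002*f[:2]*min(1,4/np.hypot(*f[:2]))
    json.dump(dict(a=a,C=list(C),d=d,z=z),open('rot.json','w')); print('caught',caught,C)
    return caught
E
python3 - <<'E'
from rot import *
a=2.88;d=.0034;C=np.array([.5801,-.1418])+d*np.array([np.cos(a),np.sin(a)])
p=C-d*np.array([np.cos(a),np.sin(a)])
robot.move_linear([*p,.105],velocity=.03);robot.pause(.1);rep('press')
run2(a,2.3,C,d,.105)
E
```

```text
press 34.5 [ 0.5804 -0.1418  0.1053] [ 0.3  -0.46  3.38] [-0.01 -0.3  -0.02] None
2.82 34.75 [0.9 0.2 2.7] 0.03 [ 0.5801 -0.1421  0.1052]
2.76 35.0 [ 0.5 -0.8  3.5] 0.01 [ 0.58   -0.1423  0.1051]
2.7 35.25 [ 0.6 -0.1 -2. ] 0.04 [ 0.5797 -0.1424  0.1047]
caught True [ 0.57681567 -0.14092069]
```

```bash
python3 - <<'E'
from rot import *
r=json.load(open('rot.json'));a=r['a'];d=r['d'];C=np.array(r['C']);p=C-d*np.array([np.cos(a),np.sin(a)])
for z in (.104,.103,.102,.101,.1003,.0998):
    hit=robot.move_linear([*p,z],velocity=.02,threshold=5); robot.pause(.08); rep((z,hit),p)
    f=st()['force']
    if f[2]>2: break
    if np.hypot(*f[:2])>1.7: p=p+.0002*f[:2]
f=grab('side');crop('side',f,230,152,50,38,16,'pics/b5.png')
E
```

```text
(0.104, False) 35.68 [ 0.5797 -0.1424  0.1039] [ 0.81 -0.16 -3.42] [-0.17 -0.45  0.01] [ 0.5799 -0.1424]
(0.103, False) 36.02 [ 0.5798 -0.1423  0.1029] [ 1.88 -1.12 -2.52] [-0.   -0.37 -0.02] [ 0.5799 -0.1424]
(0.102, False) 36.35 [ 0.5801 -0.1426  0.1019] [-0.89  0.02 -4.1 ] [0.1  0.07 0.01] [ 0.5803 -0.1426]
(0.101, False) 36.68 [ 0.5802 -0.1426  0.101 ] [-2.92  0.48  0.45] [0.17 0.52 0.04] [ 0.5803 -0.1426]
(0.1003, False) 37.02 [ 0.5797 -0.1424  0.1005] [-3.87  0.8   4.25] [ 0.35  0.84 -0.03] [ 0.5797 -0.1425]
```

View pics/b5.png

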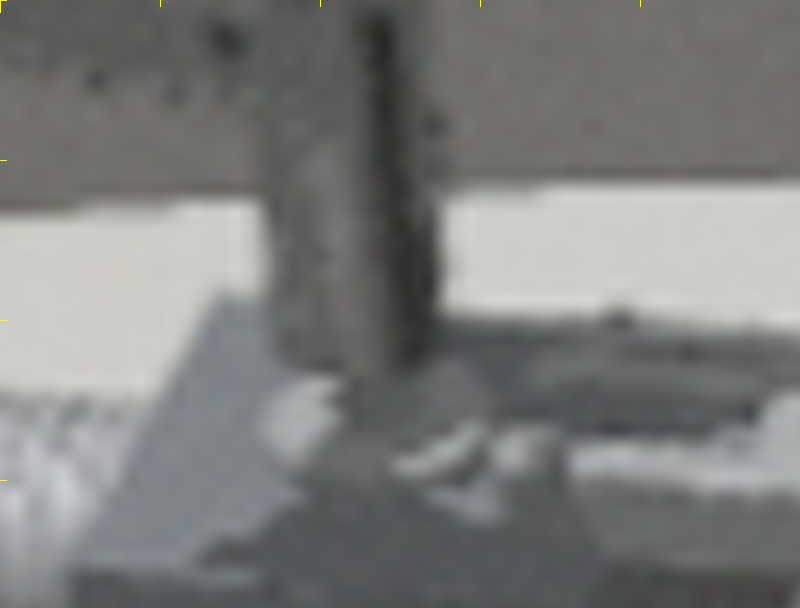

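```bash
python3 - <<'E'
from rot import *
p=np.array([.5792,-.1424])
robot.move_linear([*p,.1003],velocity=.02);robot.pause(.15);rep('shift',p)
f=st()['force']
p=p+.00025*f[:2]
robot.move_linear([*p,.0998],velocity=.02,threshold=8);robot.pause(.15);rep('press',p)
E
```

```text
shift 37.47 [ 0.5793 -0.1424  0.1003] [-0.92  1.98  3.07] [ 0.46 -0.03  0.  ] [ 0.5792 -0.1424]
press 37.87 [ 0.579  -0.1422  0.1   ] [-2.97  0.1   6.97] [ 0.09  0.48 -0.01] [ 0.579  -0.1419]
```

```bash
python3 - <<'E'
from rot import *
p=np.array([.579,-.1419])
robot.move_linear([*p,.1004],velocity=.02);rep('relax')
robot.gripper_to(.034);rep('open')
robot.move_linear([*p,.20],velocity=.2)
f=grab('side');cv2.imwrite('pics/d_s.png',cv2.cvtColor(f,cv2.COLOR_RGB2BGR));crop('side',f,235,160,64,48,12.5,'pics/b6.png')
rep('up')
E
```

```text
relax 38.12 [ 0.5789 -0.142   0.1002] [-0.52 -0.65 -1.1 ] [-0.    0.02 -0.01] None
open 38.65 [ 0.579  -0.1419  0.1004] [ 0.48 -0.59  0.36] [ 0.   -0.1  -0.03] None
up 39.35 [ 0.5783 -0.1421  0.1986] [ 0.06  0.03 -0.24] [ 0.03 -0.16  0.03] None
```

View pics/b6.png

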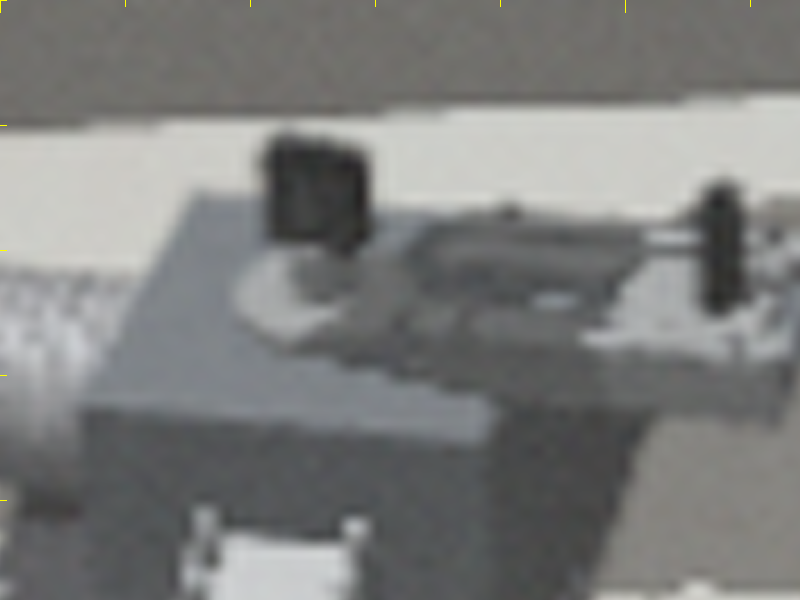

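```bash
python3 - <<'E'
from rot import *
# handle top in d_s: centre ~ (722,190)->
u=(235-32+722/12.5,160-24+188/12.5); print('side',atz('side',u,.104)); print('top0',atz('top',(275+281/7.5,140+472/7.5),.104), proj('side',[[.4785,-.119,.104]]),u)
f=load=cv2.imread('pics/top0.png'); print(f[198:210,305:320].max(2))
E
```

```text
side [ 0.48012132 -0.11973456  0.104     ]
top0 [ 0.48150994 -0.11905272  0.104     ] [[261.32868386 151.1462501 ]] (260.76, 151.04)
[[159 173 177 176 176 177 179 176 174 176 178 174 173 175 172]
 [140 169 172 179 179 175 171 180 178 175 172 176 173 172 167]
 [143 172 178 181 181 176 155 170 173 170 173 175 174 170 171]
 [153 173 178 176 174 137 103 116 120 120 144 170 175 173 150]
 [166 176 181 175 146  74  55  51  48  48  85 143 174 170 143]
 [171 182 180 174 101  30  45  45  45  33  49 146 179 170 146]
 [170 181 177 177  88  17  23  31  30  32  54 164 170 172 147]
 [167 184 184 179  88  23  14  13  18  22  72 161 176 170 167]
 [167 181 185 182 149  87  49  39  32  57  77 129 168 154 177]
 [140 176 180 179 177 152 102  74  71  75  89 145 168 118 172]
 [ 88 119 120 126 133 150 147  99  81  78  94 168 174 126 139]
 [ 90  98 100  99 105 119 135  78  70  94 119 173 175 154 105]]
```

```bash
python3 - <<'E'
from rot import *
H=np.array([.4797,-.1192]);a=np.pi-.229
robot.move_ptp([*H,.17],Rd(a)); robot.gripper_to(.045); robot.pause(.1)
print(robot.move_linear([*H,.115],velocity=.12), robot.move_linear([*H,.099],velocity=.05,threshold=6)); rep('down')
robot.gripper_to(.008); robot.pause(.1); rep('grip'); print(st()['opening'])
f=grab('side');crop('side',f,245,155,64,48,12.5,'pics/e1.png')
E
```

```text
False False
down 41.44 [ 0.4797 -0.1191  0.0989] [ 0.39 -0.54  0.73] [ 0.06 -0.19 -0.01] None
grip 42.13 [ 0.4799 -0.1185  0.0991] [ 0.85  4.49 -0.02] [ 1.21 -0.47 -0.03] None
0.014094526681454712
```

View pics/e1.png

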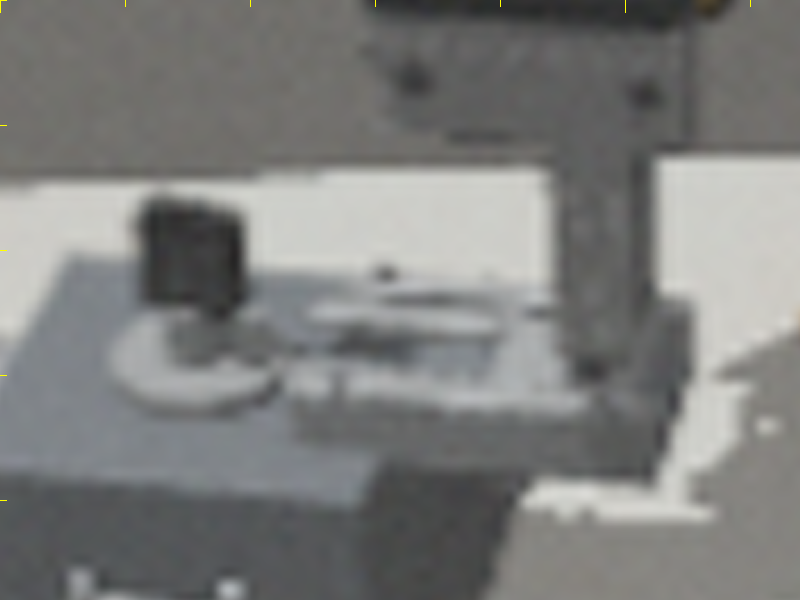

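```bash
python3 - <<'E'
from rot import *
ux=np.array([np.cos(-.229),np.sin(-.229)]); H=np.array([.4798,-.1180])
for d in (.012,.024,.036,.044):
    hit=robot.move_linear([*(H+d*ux),.099],velocity=.05,threshold=12); s=st(); rep((d,hit)); 
    print(' travel',(s['ee_pos'][:2]-[.4799,-.1185])@ux)
    if hit: break
    n=np.array([-ux[1],ux[0]]); fn=s['force'][:2]@n
    H=H+n*.0002*np.clip(fn,-4,4)
np.save('H.npy',H)
E
```

```text
(0.012, False) 42.58 [ 0.492  -0.1213  0.0991] [-0.02 -4.39  3.52] [-1.   -0.29 -0.07] None
 travel 0.012408873109196226
(0.024, False) 42.97 [ 0.5032 -0.1241  0.0991] [ 1.61 -1.33  2.54] [-0.08 -0.44 -0.06] None
 travel 0.02399440961643591
(0.036, False) 43.36 [ 0.5148 -0.1269  0.0991] [1.78 1.9  2.41] [ 0.25 -0.55 -0.05] None
 travel 0.03589748479922013
(0.044, False) 43.67 [ 0.5225 -0.1288  0.099 ] [ 1.2  -1.76  4.4 ] [-0.41 -0.45 -0.09] None
 travel 0.04383184356626289
```

Sliding freely with the tines past the flange edge; now find the end stop.

```bash
python3 - <<'E'
from rot import *
ux=np.array([np.cos(-.229),np.sin(-.229)]); H=np.load('H.npy')
hit=False
for d in (.047,.049,.051,.053):
    hit=robot.move_linear([*(H+d*ux),.099],velocity=.02,threshold=10); robot.pause(.1);s=st(); rep((d,hit)); 
    print(' travel',(s['ee_pos'][:2]-[.4799,-.1185])@ux,'axial',s['force'][:2]@ux)
    if hit or s['force'][:2]@ux<-9: break
f=grab('side');crop('side',f,245,155,64,48,12.5,'pics/e2.png')
E
```

```text
(0.047, True) 43.98 [ 0.5232 -0.1289  0.099 ] [-4.82  0.16 13.15] [ 0.2   1.03 -0.09] None
 travel 0.04451037023677252 axial -4.734047254271562
```

View pics/e2.png

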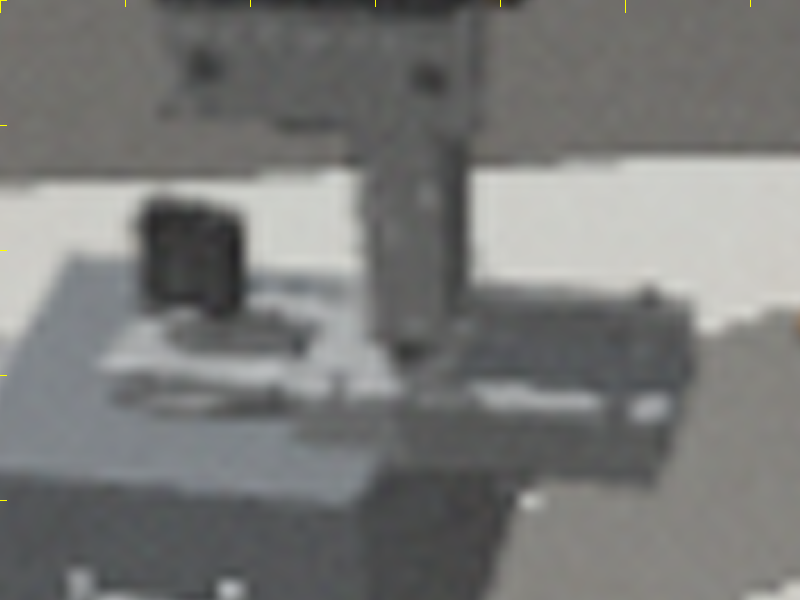

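```bash
python3 - <<'E'
from rot import *
ux=np.array([np.cos(-.229),np.sin(-.229)]); H=np.load('H.npy')
robot.pause(.15);rep('rest')
for d in (.046,.048,.050,.052):
    hit=robot.move_linear([*(H+d*ux),.0994],velocity=.015,threshold=14); s=st(); rep((d,hit)); 
    print(' travel',(s['ee_pos'][:2]-[.4799,-.1185])@ux,'axial',s['force'][:2]@ux)
    if hit or s['force'][:2]@ux<-11: break
E
```

```text
rest 44.17 [ 0.5232 -0.1289  0.099 ] [-5.53  0.66 12.81] [ 0.19  0.94 -0.07] None
(0.046, False) 44.42 [ 0.5232 -0.1289  0.0991] [-6.39  1.22  5.97] [ 0.36  1.16 -0.05] None
 travel 0.04453189938692779 axial -6.503440851662894
(0.048, True) 44.63 [ 0.5234 -0.129   0.099 ] [-5.9  -0.14 10.04] [ 0.07  0.66 -0.1 ] None
 travel 0.044793371454629145 axial -5.712023167086318
```

```bash
python3 - <<'E'
from rot import *
robot.gripper_to(.045); rep('open')
s=st();p=s['ee_pos']
robot.move_linear([p[0],p[1],.17],velocity=.2); 
f=grab('side');cv2.imwrite('pics/g_s.png',cv2.cvtColor(f,cv2.COLOR_RGB2BGR));crop('side',f,240,155,64,48,12.5,'pics/e3.png')
f=grab('top');crop('top',f,315,180,64,48,12.5,'pics/e4.png')
rep('')
E
```

```text
open 45.3 [ 0.5239 -0.1292  0.0988] [-0.26  0.52 -0.38] [ 0.04 -0.17 -0.02] None
 45.91 [ 0.5234 -0.1292  0.1693] [-0.77 -0.39 -0.73] [ 0.03 -0.18  0.01] None
```

View pics/e3.png

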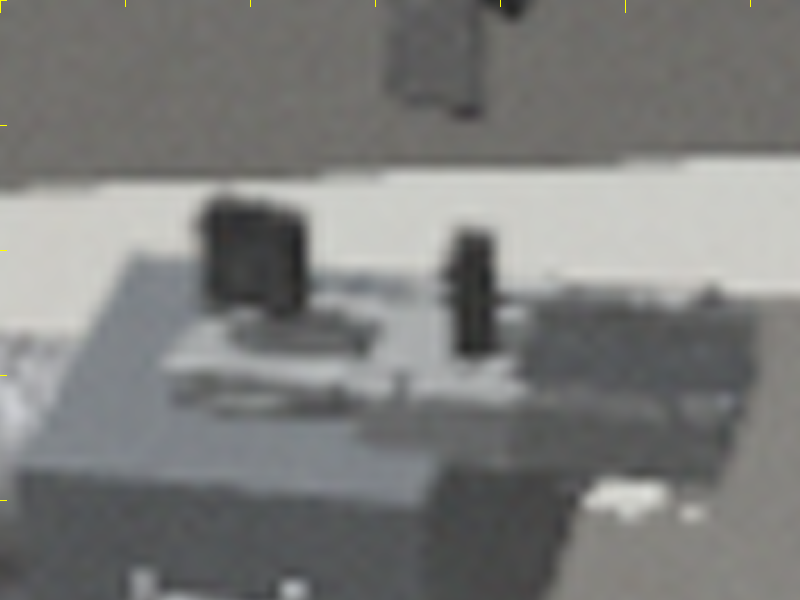

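View pics/e4.png

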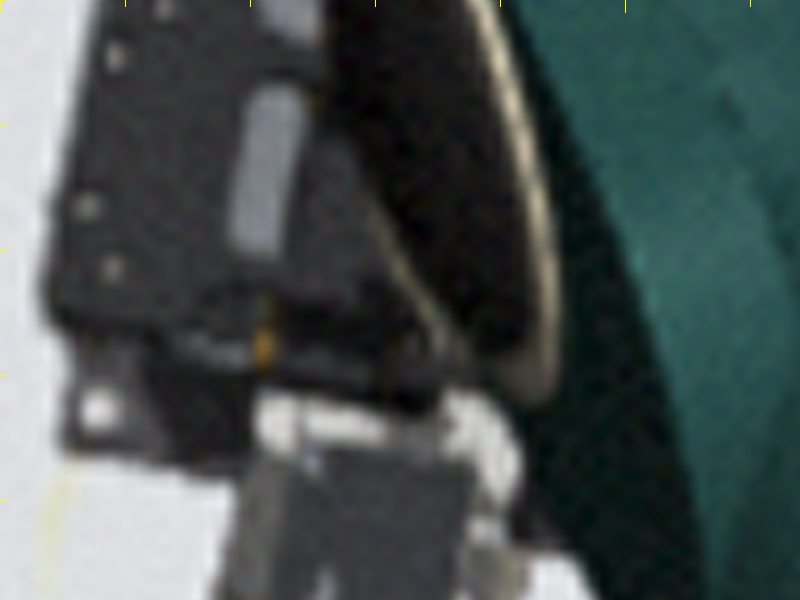

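```bash
python3 - <<'E'
from rot import *
ux=np.array([np.cos(-.229),np.sin(-.229)])
A=cv2.imread('pics/d_s.png').max(2).astype(float);B=cv2.imread('pics/g_s.png').max(2).astype(float)
def cen(I,u0,u1,v0,v1):
    W=np.clip(110-I[v0:v1,u0:u1],0,80); m=W.sum(0); return (m*np.arange(u0,u1)).sum()/m.sum(), m.round()
ua=cen(A,256,266,152,158);ub=cen(B,240,252,151,157);print(ua,ub)
# u predicted vs travel
for bx in((.5768,-.1409),(.575,-.142)):
  for t in (0,.040,.044,.046,.048):
    h=np.array(bx)-(.1-t)*ux; print(t,proj('side',[[*h,.09]]).round(2))
E
```

```text
(np.float64(260.7051792828685), array([  0.,   0.,  11., 109., 326., 325., 217.,   0.,   0.,  16.])) (np.float64(245.94252873563218), array([  0.,   0.,   0.,   0.,  76., 313., 324., 293.,  26.,   0.,   0.,
        12.]))
0 [[261.11 155.42]]
0.04 [[247.77 154.36]]
0.044 [[246.45 154.26]]
0.046 [[245.79 154.21]]
0.048 [[245.13 154.15]]
0 [[261.7 155.2]]
0.04 [[248.37 154.14]]
0.044 [[247.05 154.04]]
0.046 [[246.39 153.99]]
0.048 [[245.73 153.94]]
```

```bash
python3 - <<'E'
from rot import *
ux=np.array([np.cos(-.229),np.sin(-.229)]); n=np.array([-ux[1],ux[0]])
h=np.array([.5232,-.1289])
R0=h-.032*ux
robot.move_linear([*R0,.15],velocity=.25)
robot.gripper_to(.0)
print(robot.move_linear([*R0,.0965],velocity=.12,threshold=8)); robot.pause(.1); rep('down')
f0=st()['force']
for d in (.012,.020,.024,.028,.032):
    hit=robot.move_linear([*(R0+d*ux),.0965],velocity=.04,threshold=12); s=st(); rep((d,hit)); print('   axial',(s['force']-f0)[:2]@ux, 'adv',(s['ee_pos'][:2]-R0)@ux)
    if hit: break
E
```

```text
False
down 47.71 [ 0.4925 -0.1216  0.0972] [-0.17  0.25  0.04] [ 0.03 -0.17 -0.01] None
(0.012, False) 48.16 [ 0.5039 -0.1242  0.0965] [ 0.58 -0.22 -1.08] [ 0.06 -0.14 -0.01] None
   axial 0.8447569756819542 adv 0.01213429607110857
(0.02, True) 48.46 [ 0.5114 -0.1263  0.0962] [ 0.5  -0.88 -0.29] [ 0.06 -0.15  0.03] None
   axial 0.9124606765624752 adv 0.019958240852909852
```

```bash
python3 - <<'E'
from rot import *
ux=np.array([np.cos(-.229),np.sin(-.229)])
R0=np.array([.5232,-.1289])-.032*ux
for d in (.021,.022,.023,.024,.0255,.027):
    hit=robot.move_linear([*(R0+d*ux),.0965],velocity=.015,threshold=12); robot.pause(.08); s=st(); rep((d,hit)); print('   axial',s['force'][:2]@ux, 'adv',(s['ee_pos'][:2]-R0)@ux)
    if s['force'][:2]@ux<-14: break
f=grab('side');cv2.imwrite('pics/h_s.png',cv2.cvtColor(f,cv2.COLOR_RGB2BGR));crop('side',f,240,155,64,48,12.5,'pics/e5.png')
E
```

```text
(0.021, False) 48.79 [ 0.5117 -0.1264  0.0962] [-7.53  0.39  2.53] [ 0.25  1.4  -0.  ] None
   axial -7.424102879855987 adv 0.020215986223802874
(0.022, False) 49.12 [ 0.5118 -0.1264  0.0961] [-14.74   2.39   9.66] [ 0.46  3.08 -0.04] None
   axial -14.899967200862315 adv 0.020322305058894458
```

View pics/e5.png

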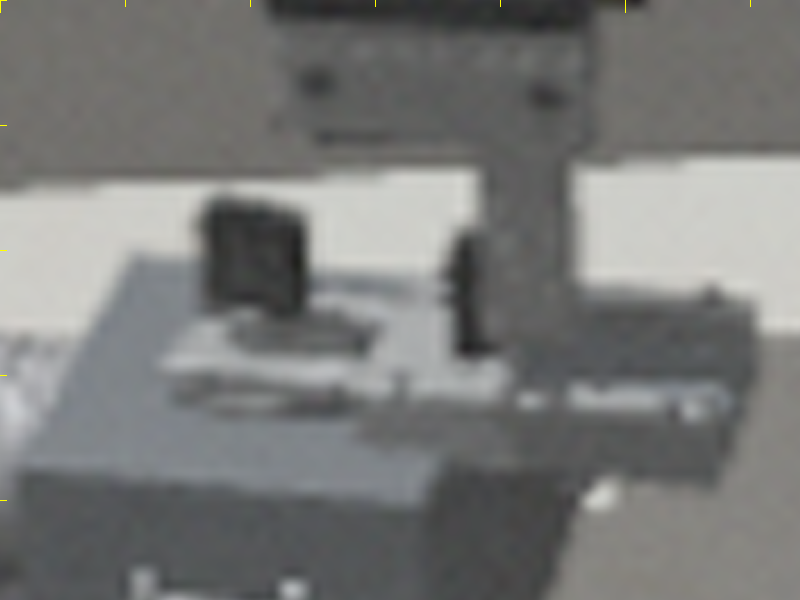

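```bash
python3 - <<'E'
from rot import *
ux=np.array([np.cos(-.229),np.sin(-.229)])
R0=np.array([.5232,-.1289])-.032*ux
robot.move_linear([*(R0+.010*ux),.0965],velocity=.06)
robot.move_linear([*(R0+.005*ux),.22],velocity=.25); robot.move_ptp([.42,.0,.28],Rd(2.6))
rep('away')
f=grab('side');cv2.imwrite('pics/i_s.png',cv2.cvtColor(f,cv2.COLOR_RGB2BGR));crop('side',f,240,160,64,48,12.5,'pics/e6.png')
f=grab('top');cv2.imwrite('pics/i_t.png',cv2.cvtColor(f,cv2.COLOR_RGB2BGR));crop('top',f,315,180,64,48,12.5,'pics/e7.png')
for b in((.5759,-.1405),(.575,-.142)):
  for dd in(.052,.0555): print(dd, proj('side',[[*b,.095],[*(np.array(b)-dd*ux),.09]]).round(2).tolist(),'top',proj('top',[[*b,.108],[*(np.array(b)-dd*ux),.104]]).round(2).tolist())
E
```

```text
away 50.85 [ 0.4199 -0.0006  0.2797] [-0.46 -0.61  0.03] [ 0.   -0.15  0.02] None
0.052 [[228.27, 151.43], [245.43, 154.21]] top [[319.47, 165.81], [315.52, 185.76]]
0.0555 [[228.27, 151.43], [246.59, 154.3]] top [[319.47, 165.81], [315.27, 187.09]]
0.052 [[228.58, 151.16], [245.73, 153.94]] top [[320.06, 166.15], [316.12, 186.1]]
0.0555 [[228.58, 151.16], [246.89, 154.03]] top [[320.06, 166.15], [315.87, 187.43]]
```

View pics/e6.png

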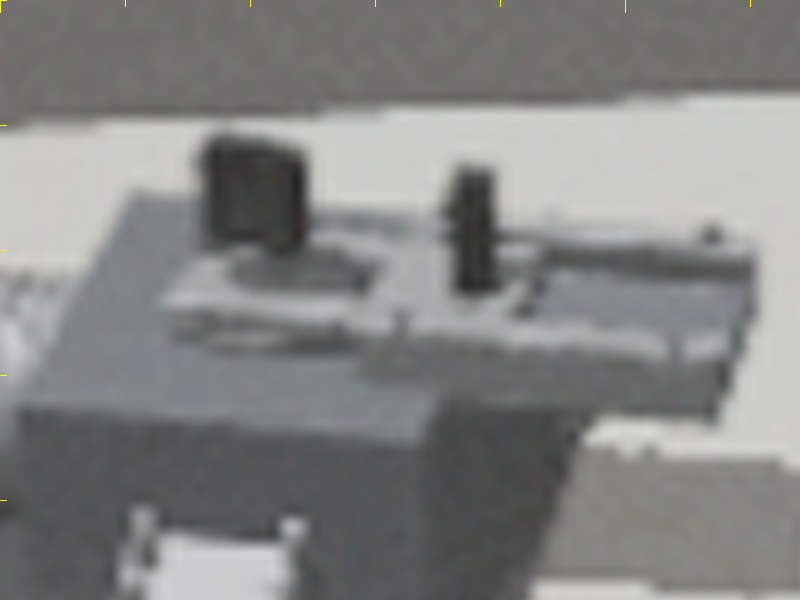

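View pics/e7.png

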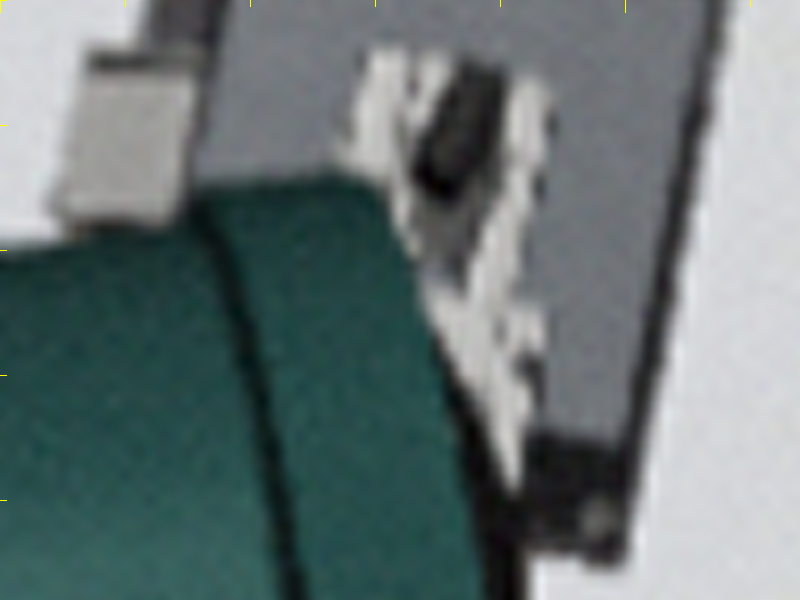

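View pics/i_t.png

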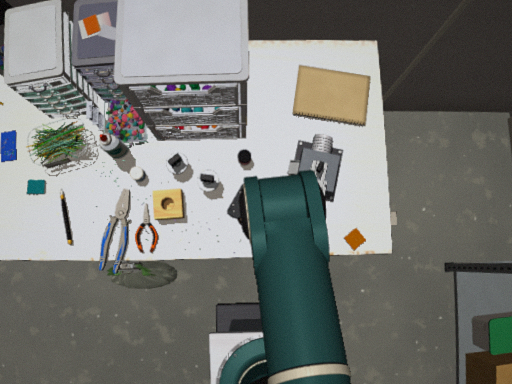

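```bash
python3 - <<'E'
from rot import *
robot.move_ptp([.40,.22,.30],Rd(2.2))
rep('away')
f=grab('top');cv2.imwrite('pics/j_t.png',cv2.cvtColor(f,cv2.COLOR_RGB2BGR));crop('top',f,315,180,50,50,12,'pics/e8.png')
def dark(I,u0,u1,v0,v1,thr=110,k=80):
    W=np.clip(thr-I[v0:v1,u0:u1].astype(float),0,k); V,U=np.mgrid[v0:v1,u0:u1]; return (W*U).sum()/W.sum(),(W*V).sum()/W.sum()
S=cv2.imread('pics/i_s.png').max(2); print('side wing',dark(S,222,236,148,155),'handle',dark(S,240,252,150,158))
S0=cv2.imread('pics/d_s.png').max(2); print('side0 wing',dark(S0,222,236,148,155),'handle0',dark(S0,256,265,150,158))
E
```

```text
away 51.97 [0.4005 0.2191 0.2996] [-1.15 -0.14  0.19] [-0.01 -0.19 -0.02] None
side wing (np.float64(228.43413516609394), np.float64(151.15998472699505)) handle (np.float64(245.933390264731), np.float64(154.0785653287788))
side0 wing (np.float64(228.4731724882967), np.float64(151.14944184371623)) handle0 (np.float64(260.64), np.float64(154.64))
```

View pics/e8.png

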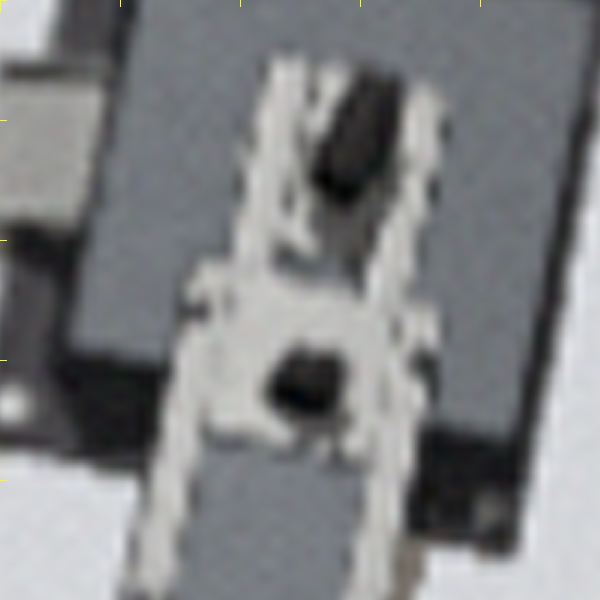

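```bash
cat > ov.py <<'E'
from h import *
from wing import T
from scipy.optimize import least_squares
c2=lambda x,y:(275+x/7.5,140+y/7.5)
c4=lambda x,y:(195+x/9,140+y/9)
h=.05;z=.062
O={'top':[(c2(207,55),(h,h,z)),(c2(487,113),(h,-h,z)),(c2(435,387),(-h,-h,z)),(c2(155,332),(-h,h,z)),(c2(320,220),(0,0,z))],
'side':[(c4(213,103),(h,-h,z)),(c4(132,258),(h,h,z)),(c4(425,285),(-h,h,z)),((229.3,161.5),(0,0,z))]}
def draw(n,img,trav,u0,v0,w,hh,s,name):
    r=least_squares(lambda p:np.concatenate([proj(n,T(p,[P]))[0]-uv for uv,P in O[n]]),[.575,-.142,-.229]); p=r.x; print(n,p.round(4))
    im=cv2.resize(img[v0:v0+hh,u0:u0+w],None,fx=s,fy=s,interpolation=cv2.INTER_NEAREST)
    def pl(P,col,hull=False):
        q=proj(n,T(p,P)).astype(np.float32)
        if hull:q=cv2.convexHull(q)[:,0]
        cv2.polylines(im,[np.round((q+.5-[u0,v0])*s-.5).astype(int)],True,col,1)
    pl([(h,h,z),(h,-h,z),(-h,-h,z),(-h,h,z)],(0,255,255))
    for t,col in trav:
        x=-.1+t; pl([(x+a*.005,b*.007,zz) for a in(-1,1) for b in(-1,1) for zz in(.0735,.1045)],col,True)
    c=np.linspace(0,6.28,60); pl(np.c_[.016*np.cos(c),.016*np.sin(c),0*c+z],(255,0,255)); 
    cv2.imwrite(name,im)
E
python3 - <<'E'
from ov import *
G=(0,255,0);R=(0,0,255)
draw('top',cv2.imread('pics/top0.png'),[(0,R),(.003,G)],295,150,44,66,11,'pics/v1.png')
draw('top',cv2.imread('pics/j_t.png'),[(.0442,R),(.048,G)],295,150,44,66,11,'pics/v2.png')
draw('side',cv2.imread('pics/side0.png'),[(0,R),(.003,G)],208,140,62,40,11,'pics/v3.png')
draw('side',cv2.imread('pics/i_s.png'),[(.0442,R),(.048,G)],208,140,62,40,11,'pics/v4.png')
a=[cv2.imread(f'pics/v{i}.png') for i in(1,2)];cv2.imwrite('pics/v12.png',np.hstack(a)[150:])
a=[cv2.imread(f'pics/v{i}.png') for i in(3,4)];cv2.imwrite('pics/v34.png',np.vstack([b[:300] for b in a]))
E
```

```text
top [ 0.5748 -0.1431 -0.2252]
top [ 0.5748 -0.1431 -0.2252]
side [ 0.5734 -0.1385 -0.2316]
side [ 0.5734 -0.1385 -0.2316]
```

View pics/v12.png

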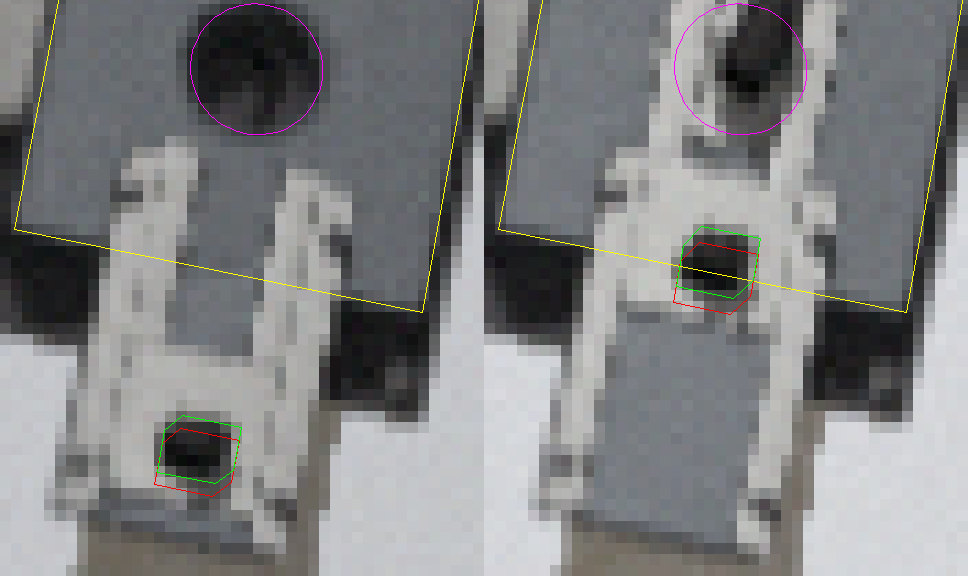

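View pics/v34.png

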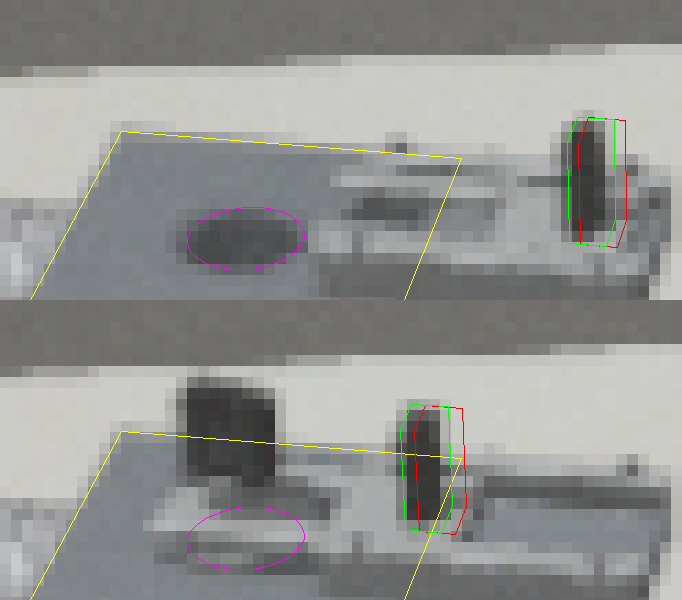

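```bash
python3 - <<'E'
from rot import *
print(st()['time']); print(robot.sign_off())
E
```

```text
52.0167
the job is handed in; nothing more can be done
None
```

The burr is in the mill with the tang in the driver and the flange flush. The keeper is slid home over it, and I handed the job in at 52.0 s with the arm clear.

**What I did**
- **Choice of burr:** three things looked like it in the top picture, at pixels (167,204), (177,163) and (208,182). I took the one at (167,204): it stands in the wooden rest and has the smallest flange.
- **Fitting it:** I gripped it across the wing and lifted it out of the rest. Contact at the chamfer showed the gripper held it about 3 mm off its axis. I corrected this by feel and lowered it into the bore.
- **First turn missed:** about 96° of turning at about 6 N did not catch. I re-centred the burr in the bore and turned back about 10°. The push then faded and I stopped turning at once.
- **Seating:** it sank about 4.5 mm more and landed within 0.5 mm of the calculated flush height, with under 10 N of push.
- **Keeper:** I slid it by its handle to a hard stop, then pushed it with closed fingers at 15 N and it moved no further.

**Last checks**
- **Keeper position:** it moved only about 44 mm. Overlays in both cameras put its start at about 3 mm of travel and its end at about 48 mm, which is fully home. Estimates from the gripper's own position were less certain, at 0.5 to 2 mm short of home.
- **Burr:** the side picture shows it upright, with the tines over the flange. The wing stayed within 0.1 pixel while the keeper slid.
- **Everything else:** nothing has visibly moved or fallen in the top pictures. The tape was hidden by the arm in the one I viewed in full.

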